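Top up the vacuum keeper with passion fruit

ROBOT

A 6-joint arm with a two-finger parallel gripper is mounted at the origin on a cart in front of the work surface, level with it; the furniture and walls round the work are solid. World frame = base frame: x ahead of the robot, y to its left, z up, the work surface at z = 0. Lengths are in m, angles in degrees, forces in N, time in s.
With the tool pointing down it reaches from about 0.25 to 0.725 m from the base axis. Payload 4 kg.
Tool frame: the origin (TCP) lies midway between the tips of the shut fingers; the grasp point (between the pads) lies 19 mm behind it; z points along the fingers, y is the direction in which the jaws open and shut (so a half turn about z gives the same grasp; the last joint's range is limited). The gripper opens to 85 mm and grips with 20 to 120 N. Pads are 22 mm wide; open, the fingers measure 114 mm over their backs; the gripper's body (76 mm by 85 mm) begins 54 mm behind the grasp point. The pads swing forward as they close: fully open they stand 13 mm farther back than shut.
Start: joints at [-71.849, 13.785, 0.286, 76.501, 0, 90], TCP at [0.156, -0.475, 0.231] pointing down, gripper open.
Joint ranges: [-155.79, 155.79], [-60.16, 107.12], [-62.33, 73.08], [-114, 123.19], [-81.49, 82.49], [-180, 180]. Speed limits (degrees/s): [159.86, 159.86, 180, 180, 180, 180].

INTERFACE

Orientations are given as [roll, pitch, yaw] about the fixed x, y, z axes, in that order (R = Rz(yaw) Ry(pitch) Rx(roll)).
In Python, from bench import observe, snapshot, calibration, close_job, recognise, mark_of gives the robot as it stands. The module is installed in compiled form; this text tells all that it offers.
- The arm moves only by the tool step_arm, never from a script. Its argument "motion" is a list of rows, each an object with "travel": the shift along the world's x, y, z in mm, a list of three; "rot": the turn, a rotation vector about the world's x, y, z in rad, a list of three; "hand": the finger opening in mm, from 0 to 85.4. In form: [{"travel": [tx, ty, tz], "rot": [rx, ry, rz], "hand": hand}, ...]. A call has 1 to 12 rows; each row is the pose to reach, as a shift and turn from the pose commanded when the call began; what a row does not reach only later rows make up. A row lasts 1/10 s, in which the tool goes at most 50 mm and 8.59 degrees, less where a joint would pass 70% of its speed; a pose out of reach is approached as far as the arm can. A call with a gripper value outside its range is refused whole. The fingers move at their own pace and stop on an object; the grip force is fixed at half the most. Time passes only in rows, so rows that repeat a pose let the fingers close. It gives the time, the measured TCP pose, the force and the opening at its end, in the units of the state.
- observe(): the state, without advancing time (a new reading comes with each control period).
- snapshot(name): name is "side" or "top" or "wrist"; returns (picture, depth): 384x512x3 uint8, blue, green, red; 384x512 float32, m along the optical axis (not along the pixel's ray), 0 where there is no reading.
- calibration(name): a dict with "fov_y" (degrees; the focal length in pixels is half the picture's height over the tangent of half this angle, whatever the lens; pixels are square), "cx", "cy" (the principal point, pixels), "rvec" (rotation vector, rad) and "tvec" (3), from world to camera coordinates, as OpenCV has them. Camera axes: x right, y down, z forward; pixel columns grow to the right and rows downward; lengths in m; the calibration is good to about 2 mm. A picture is of the moment at which its call begins: read the wrist's pose just before it. calibration takes no time and is no camera call; for the wrist camera it gives the pose at the moment of the call.
- close_job(): hands the job in, once; it reports no verdict.
Trained networks look in the newest picture that a camera, given by its name, has taken for a name from the list of things; names that differ only in an ending like _2 or _b are one class to them, and where a whole thing is asked for, a point or a joint stands for the part that bears it (a point fixed in the world has none). Each returns a list of dicts, best first, with "conf" (0 to 1); they miss things now and then, are a little off and sometimes report something else, mostly with a low value. They report only what shows in the picture. A call takes as long as a camera call. They do not tell look-alikes from the thing itself.
- recognise(camera, target): "rect" ([left, top, right, bottom] in pixels, round what is visible of it).
- mark_of(camera, target): "centre" ([column, row] in pixels: a listed point, or the origin of a listed thing).
The state is a dict: "time": time; "q": joint angles; "joint_vel": joint speeds; "tau": joint torques, N m; "ee_pos": TCP position; "eef_rot": TCP orientation; "force": force on the tool from outside, world axes, zero at the start; "wrist_torque": the same for the moment, N m; "finger_gap": opening from 0.0 (shut) to 1.0 (fully open).
Only numpy, scipy, OpenCV 4.12 (cv2) and the standard library are available. Lean on these libraries where they do the work, as an engineer would, in place of code of your own. Each camera call takes 0.05 s, during which the arm holds its last target.

TASK

Put the passion fruit from the bamboo tray away in the vacuum keeper, which already holds a few under vacuum: first turn the tap on its lid fully open to let the air in, then lift the lid off and lay it right way up on the bar mat. Set every fruit from the tray in a free dimple of the keeper, one to a dimple (those already there stay in the keeper), then put the lid back down fully home in its rim, release it, and turn the tap fully shut so that the keeper can be pumped down again. Leave the other things on the counter where they are.

Things in the scene. Friction and masses are not known exactly. Their poses are not given: they have to be found in the camera images.
- keeper_base: vacuum keeper's base, fixed, aluminium plate with grey raised rim, 256 (x) x 210 (y) mm, left or right of the mat. Origin: centre of its underside on the counter; x along the long side. Sealing face, on which the lid stands: 18 mm above the origin. Rim 10 mm thick, its top at 34 mm, 236 x 190 mm inside it. Inside lies a white insert, 9 mm thick, with 6 round dimples of 36 mm diameter.
- keeper_lid: clear bell lid, 0.4 kg: grey flange 228 (x) x 182 (y) mm round its foot (4 mm play inside the rim), flat top 70 mm above the foot, inside 204 x 158 x 66 mm high. Origin: centre of the flange's underside; x along the long side. Starts home on the base, axes along the base's; vacuum lets it rise under 2 mm while the tap is shut. With the tap shut it cannot go home. Fits either way round.
- handle_grip (a point): centre of the bar of the lid's black carry handle, at (0, 0, 101) mm in the lid's frame. The bar runs along the lid's y, 100 mm long, 14 mm wide (x), 14 mm high; 24 mm are free below it down to the lid's top; its two feet stand at y = +-44 mm.
- vent_tap (a joint): angle of the vent tap on the lid, rad: 0 shut (wing along the lid's y), 1.57 fully open (wing along the lid's x), stops at both; opens counter-clockwise seen from above. Starts at 0 to 0.1. Stiff (0.05 N m), stays where left. The vacuum lets go of the lid from about 1.1; fully open means over 1.25, fully shut under 0.2.
- tap_grip (a point): centre of the tap's wing, on its upright turning axis: at (-72, 0, 98) mm in the lid's frame. The wing is a bar 58 mm long, 14 mm thick and 24 mm high, its top 12 mm above this point, its lower edge 12 mm below it, where a boss of 44 mm diameter carries it. At tap angle 0 its length runs along the lid's y.
- bar_mat: flat black rubber bar mat between keeper and tray, 300 (x) x 230 (y) mm, 6 mm thick, fixed, kept clear for the lid. Origin: centre of its underside on the counter; x along its long side. The lid belongs on its middle (centres within 60 mm of each other).
- fruit_tray: shallow bamboo tray, fixed, 250 (x) x 190 (y) mm outside, rim 16 mm high and 6 mm thick, floor 6 mm thick; stands on the other side of the bar mat. Origin: centre of its underside.
- fruit_a: passion fruit, a dark purple ball of 56 mm diameter, 70 g, that rolls; at the start loose on the bamboo tray, about 84 mm or more from the next; 2 to 4 of fruit_a to fruit_d are present. Origin: its centre (28 mm above what it lies on).
- fruit_b: passion fruit, a dark purple ball of 56 mm diameter, 70 g, that rolls; at the start loose on the bamboo tray, about 84 mm or more from the next; 2 to 4 of fruit_a to fruit_d are present. Origin: its centre (28 mm above what it lies on).
- fruit_c: passion fruit, a dark purple ball of 56 mm diameter, 70 g, that rolls; at the start loose on the bamboo tray, about 84 mm or more from the next; 2 to 4 of fruit_a to fruit_d are present. Origin: its centre (28 mm above what it lies on).
- fruit_d: passion fruit, a dark purple ball of 56 mm diameter, 70 g, that rolls; at the start loose on the bamboo tray, about 84 mm or more from the next; 2 to 4 of fruit_a to fruit_d are present. Origin: its centre (28 mm above what it lies on).
- kept_1: passion fruit like fruit_a, at the start in a dimple under the lid; 1 or 2 of kept_1 to kept_5 are present. Origin: its centre; a fruit that sits in a dimple has its centre 48 mm above the base's origin and 21 mm above the dimple's mouth.
- kept_2: passion fruit like fruit_a, at the start in a dimple under the lid; 1 or 2 of kept_1 to kept_5 are present. Origin: its centre; a fruit that sits in a dimple has its centre 48 mm above the base's origin and 21 mm above the dimple's mouth.
- kept_3: passion fruit like fruit_a, at the start in a dimple under the lid; 1 or 2 of kept_1 to kept_5 are present. Origin: its centre; a fruit that sits in a dimple has its centre 48 mm above the base's origin and 21 mm above the dimple's mouth.
- kept_4: passion fruit like fruit_a, at the start in a dimple under the lid; 1 or 2 of kept_1 to kept_5 are present. Origin: its centre; a fruit that sits in a dimple has its centre 48 mm above the base's origin and 21 mm above the dimple's mouth.
- kept_5: passion fruit like fruit_a, at the start in a dimple under the lid; 1 or 2 of kept_1 to kept_5 are present. Origin: its centre; a fruit that sits in a dimple has its centre 48 mm above the base's origin and 21 mm above the dimple's mouth.
- dimple_1 (a point): centre of the mouth of a dimple, at (-66, 42, 27) mm in the base's frame. The six form 2 rows of 3, 66 mm apart along x and 84 mm along y.
- dimple_2 (a point): centre of the mouth of a dimple, at (0, 42, 27) mm in the base's frame. The six form 2 rows of 3, 66 mm apart along x and 84 mm along y.
- dimple_3 (a point): centre of the mouth of a dimple, at (66, 42, 27) mm in the base's frame. The six form 2 rows of 3, 66 mm apart along x and 84 mm along y.
- dimple_4 (a point): centre of the mouth of a dimple, at (-66, -42, 27) mm in the base's frame. The six form 2 rows of 3, 66 mm apart along x and 84 mm along y.
- dimple_5 (a point): centre of the mouth of a dimple, at (0, -42, 27) mm in the base's frame. The six form 2 rows of 3, 66 mm apart along x and 84 mm along y.
- dimple_6 (a point): centre of the mouth of a dimple, at (66, -42, 27) mm in the base's frame. The six form 2 rows of 3, 66 mm apart along x and 84 mm along y.
- jigger: bystander: steel jigger, 46 mm across, 78 mm high, loose, behind the mat; origin at its underside.
- milk_jug: bystander: small steel milk jug, 101 x 69 x 92 mm, loose, at the back on the left; origin at its underside.
There are look-alikes about, which are no part of the job. What is shaped like the fruit_c but blue, green or red is not meant.

How it is judged (in metres and radians):
On the way, in this order (a step that is already met when the one before it is completed fails the run):
1. the tap is turned fully open while the lid still stands on the base (value of joint vent_tap above 1.25 rad and z of keeper_lid in the frame of keeper_base below 0.024 m and horizontal distance between keeper_lid and keeper_base below 0.01 m), for 0.2 s.
2. the lid lies right way up on the bar mat, let go (horizontal distance between keeper_lid and bar_mat below 0.06 m and z of keeper_lid in the frame of bar_mat below 0.012 m and angle between keeper_lid's own z axis and vertical below 0.06 rad and contact force between the fingers and keeper_lid below 0.2 N), for 0.2 s.
3. every fruit sits in a dimple of the keeper, the lid still off ((horizontal distance between fruit_a and dimple_1 below 0.007 m or horizontal distance between fruit_a and dimple_2 below 0.007 m or horizontal distance between fruit_a and dimple_3 below 0.007 m or horizontal distance between fruit_a and dimple_4 below 0.007 m or horizontal distance between fruit_a and dimple_5 below 0.007 m or horizontal distance between fruit_a and dimple_6 below 0.007 m) and z of each of fruit_a, fruit_b, fruit_c, fruit_d, kept_1, kept_2, kept_3, kept_4, kept_5 in the frame of keeper_base below 0.053 m and linear speed of each of fruit_a, fruit_b, fruit_c, fruit_d, kept_1, kept_2, kept_3, kept_4, kept_5 below 0.03 m/s and (horizontal distance between fruit_b and dimple_1 below 0.007 m or horizontal distance between fruit_b and dimple_2 below 0.007 m or horizontal distance between fruit_b and dimple_3 below 0.007 m or horizontal distance between fruit_b and dimple_4 below 0.007 m or horizontal distance between fruit_b and dimple_5 below 0.007 m or horizontal distance between fruit_b and dimple_6 below 0.007 m) and (horizontal distance between fruit_c and dimple_1 below 0.007 m or horizontal distance between fruit_c and dimple_2 below 0.007 m or horizontal distance between fruit_c and dimple_3 below 0.007 m or horizontal distance between fruit_c and dimple_4 below 0.007 m or horizontal distance between fruit_c and dimple_5 below 0.007 m or horizontal distance between fruit_c and dimple_6 below 0.007 m) and (horizontal distance between fruit_d and dimple_1 below 0.007 m or horizontal distance between fruit_d and dimple_2 below 0.007 m or horizontal distance between fruit_d and dimple_3 below 0.007 m or horizontal distance between fruit_d and dimple_4 below 0.007 m or horizontal distance between fruit_d and dimple_5 below 0.007 m or horizontal distance between fruit_d and dimple_6 below 0.007 m) and (horizontal distance between kept_1 and dimple_1 below 0.007 m or horizontal distance between kept_1 and dimple_2 below 0.007 m or horizontal distance between kept_1 and dimple_3 below 0.007 m or horizontal distance between kept_1 and dimple_4 below 0.007 m or horizontal distance between kept_1 and dimple_5 below 0.007 m or horizontal distance between kept_1 and dimple_6 below 0.007 m) and (horizontal distance between kept_2 and dimple_1 below 0.007 m or horizontal distance between kept_2 and dimple_2 below 0.007 m or horizontal distance between kept_2 and dimple_3 below 0.007 m or horizontal distance between kept_2 and dimple_4 below 0.007 m or horizontal distance between kept_2 and dimple_5 below 0.007 m or horizontal distance between kept_2 and dimple_6 below 0.007 m) and (horizontal distance between kept_3 and dimple_1 below 0.007 m or horizontal distance between kept_3 and dimple_2 below 0.007 m or horizontal distance between kept_3 and dimple_3 below 0.007 m or horizontal distance between kept_3 and dimple_4 below 0.007 m or horizontal distance between kept_3 and dimple_5 below 0.007 m or horizontal distance between kept_3 and dimple_6 below 0.007 m) and (horizontal distance between kept_4 and dimple_1 below 0.007 m or horizontal distance between kept_4 and dimple_2 below 0.007 m or horizontal distance between kept_4 and dimple_3 below 0.007 m or horizontal distance between kept_4 and dimple_4 below 0.007 m or horizontal distance between kept_4 and dimple_5 below 0.007 m or horizontal distance between kept_4 and dimple_6 below 0.007 m) and (horizontal distance between kept_5 and dimple_1 below 0.007 m or horizontal distance between kept_5 and dimple_2 below 0.007 m or horizontal distance between kept_5 and dimple_3 below 0.007 m or horizontal distance between kept_5 and dimple_4 below 0.007 m or horizontal distance between kept_5 and dimple_5 below 0.007 m or horizontal distance between kept_5 and dimple_6 below 0.007 m) and horizontal distance between keeper_lid and keeper_base above 0.15 m), for 0.2 s.
4. the lid stands home on the base again (horizontal distance between keeper_lid and keeper_base below 0.008 m and z of keeper_lid in the frame of keeper_base below 0.022 m and angle between the x axis of keeper_lid and the x axis of keeper_base, either way round below 0.06 rad and angle between keeper_lid's own z axis and vertical below 0.03 rad), for 0.2 s.
At the end, for the whole second after the job is handed in: Every fruit present rests in a dimple (within 7 mm of its centre, less than 5 mm too high), the lid is home on the base (centres within 8 mm, foot within 4 mm of the sealing face, sides parallel within 0.06 rad) and the tap is shut (below 0.2 rad) (all of step 4 and (horizontal distance between fruit_a and dimple_1 below 0.007 m or horizontal distance between fruit_a and dimple_2 below 0.007 m or horizontal distance between fruit_a and dimple_3 below 0.007 m or horizontal distance between fruit_a and dimple_4 below 0.007 m or horizontal distance between fruit_a and dimple_5 below 0.007 m or horizontal distance between fruit_a and dimple_6 below 0.007 m) and z of each of fruit_a, fruit_b, fruit_c, fruit_d, kept_1, kept_2, kept_3, kept_4, kept_5 in the frame of keeper_base below 0.053 m and linear speed of each of fruit_a, fruit_b, fruit_c, fruit_d, kept_1, kept_2, kept_3, kept_4, kept_5 below 0.03 m/s and (horizontal distance between fruit_b and dimple_1 below 0.007 m or horizontal distance between fruit_b and dimple_2 below 0.007 m or horizontal distance between fruit_b and dimple_3 below 0.007 m or horizontal distance between fruit_b and dimple_4 below 0.007 m or horizontal distance between fruit_b and dimple_5 below 0.007 m or horizontal distance between fruit_b and dimple_6 below 0.007 m) and (horizontal distance between fruit_c and dimple_1 below 0.007 m or horizontal distance between fruit_c and dimple_2 below 0.007 m or horizontal distance between fruit_c and dimple_3 below 0.007 m or horizontal distance between fruit_c and dimple_4 below 0.007 m or horizontal distance between fruit_c and dimple_5 below 0.007 m or horizontal distance between fruit_c and dimple_6 below 0.007 m) and (horizontal distance between fruit_d and dimple_1 below 0.007 m or horizontal distance between fruit_d and dimple_2 below 0.007 m or horizontal distance between fruit_d and dimple_3 below 0.007 m or horizontal distance between fruit_d and dimple_4 below 0.007 m or horizontal distance between fruit_d and dimple_5 below 0.007 m or horizontal distance between fruit_d and dimple_6 below 0.007 m) and (horizontal distance between kept_1 and dimple_1 below 0.007 m or horizontal distance between kept_1 and dimple_2 below 0.007 m or horizontal distance between kept_1 and dimple_3 below 0.007 m or horizontal distance between kept_1 and dimple_4 below 0.007 m or horizontal distance between kept_1 and dimple_5 below 0.007 m or horizontal distance between kept_1 and dimple_6 below 0.007 m) and (horizontal distance between kept_2 and dimple_1 below 0.007 m or horizontal distance between kept_2 and dimple_2 below 0.007 m or horizontal distance between kept_2 and dimple_3 below 0.007 m or horizontal distance between kept_2 and dimple_4 below 0.007 m or horizontal distance between kept_2 and dimple_5 below 0.007 m or horizontal distance between kept_2 and dimple_6 below 0.007 m) and (horizontal distance between kept_3 and dimple_1 below 0.007 m or horizontal distance between kept_3 and dimple_2 below 0.007 m or horizontal distance between kept_3 and dimple_3 below 0.007 m or horizontal distance between kept_3 and dimple_4 below 0.007 m or horizontal distance between kept_3 and dimple_5 below 0.007 m or horizontal distance between kept_3 and dimple_6 below 0.007 m) and (horizontal distance between kept_4 and dimple_1 below 0.007 m or horizontal distance between kept_4 and dimple_2 below 0.007 m or horizontal distance between kept_4 and dimple_3 below 0.007 m or horizontal distance between kept_4 and dimple_4 below 0.007 m or horizontal distance between kept_4 and dimple_5 below 0.007 m or horizontal distance between kept_4 and dimple_6 below 0.007 m) and (horizontal distance between kept_5 and dimple_1 below 0.007 m or horizontal distance between kept_5 and dimple_2 below 0.007 m or horizontal distance between kept_5 and dimple_3 below 0.007 m or horizontal distance between kept_5 and dimple_4 below 0.007 m or horizontal distance between kept_5 and dimple_5 below 0.007 m or horizontal distance between kept_5 and dimple_6 below 0.007 m) and value of joint vent_tap below 0.2 rad and linear speed of keeper_lid below 0.02 m/s); the robot touches nothing.
It fails at once if a bystander (jigger, milk jug) is moved more than 3 cm or tipped over (distance of any of jigger, milk_jug from where it was at the start of the episode above 0.03 m or angle between any of jigger, milk_jug's own z axis and vertical above 0.5 rad).
It fails at once if a fruit falls off the counter (height (world z) of any of fruit_a, fruit_b, fruit_c, fruit_d, kept_1, kept_2, kept_3, kept_4, kept_5 below -0.05 m).
Of kept_1, kept_2, kept_3, kept_4, kept_5 only 1 to 2 are there at a start; the rules pass over those that are not, and their reading is None.
Of fruit_a, fruit_b, fruit_c, fruit_d only 2 to 4 are there at a start; the rules pass over those that are not, and their reading is None.
At some moment in a run one of keeper_lid may be knocked a few centimetres aside while the robot is not near it.
Once in a run the grip may slacken for a moment while it holds something.
It also fails if it takes over 210 s, if anything falls off the work surface, if the arm or the gripper's body presses on something with over 40 N, if the wrist force passes 120 N, or if a joint passes its speed limit or range.

## Working session

There is one attempt and no reset: what is moved stays moved. The work goes in short steps, Python scripts to look and compute and a tool call to move; the robot and the scene stay as the last step left them, time stands still between calls to the robot, and variables do not carry over. Pictures are saved under pics/ and viewed, and the job is handed in when it is done.

Besides the shell and the picture viewer there is one more tool, called after ">>>" as name(argument=value, ...), one argument or row to a line, values as JSON. step_arm: Moves the arm, as the interface text tells. Its arguments: {"type":"object","properties":{"motion":{"type":"array","items":{"type":"object","properties":{"travel":{"type":"array","items":{"type":"number"}},"rot":{"type":"array","items":{"type":"number"}},"hand":{"type":"number"}}}}},"required":["motion"]}

```bash
mkdir -p pics; ls; python3 - <<'E'
from bench import *
import cv2
print(observe())
for n in("side","top","wrist"):
    p,d=snapshot(n); cv2.imwrite(f"pics/{n}0.png",p); c=calibration(n); print(n,c)
E
```

```text
pics
{'time': 0.0, 'q': array([-7.18479535e+01,  1.38323887e+01,  2.13318900e-01,  7.65017248e+01,
        1.41296453e-03,  9.00006040e+01]), 'joint_vel': array([-0.04518117,  0.09729304,  0.07073512,  0.00121419,  0.04965233,
        0.02685976]), 'tau': array([ 3.17159402e-04, -3.72320688e+01,  2.52406651e+01,  1.69512222e-02,
       -5.71648764e-05, -4.24985657e-06]), 'ee_pos': array([ 0.15557887, -0.47450998,  0.23040867]), 'eef_rot': array([-1.79879205e+02, -1.41168795e-03,  1.81514395e+01]), 'force': array([-1.01032223,  0.08923275,  0.12598805]), 'wrist_torque': array([ 0.00431464,  0.00943139, -0.00688867]), 'finger_gap': 1.0049090702206924}
side {'fov_y': 53.46486040270268, 'cx': 257.5679536863251, 'cy': 183.75053792357045, 'rvec': array([ 0.3566468 , -2.74931336,  1.21811035]), 'tvec': array([0.55642828, 0.20834851, 1.10500415])}
top {'fov_y': 48.743500972444785, 'cx': 253.00806046629467, 'cy': 189.27687060424216, 'rvec': array([ 2.12658305, -2.19180269,  0.10519397]), 'tvec': array([-0.02162049,  0.57098684,  1.28323137])}
wrist {'fov_y': 71.15208742053504, 'cx': 258.64779977430464, 'cy': 190.0593132345052, 'rvec': array([-2.34998395,  1.70302751,  0.24407881]), 'tvec': array([-0.50074566, -0.03481599,  0.37858554])}
```

View pics/top0.png

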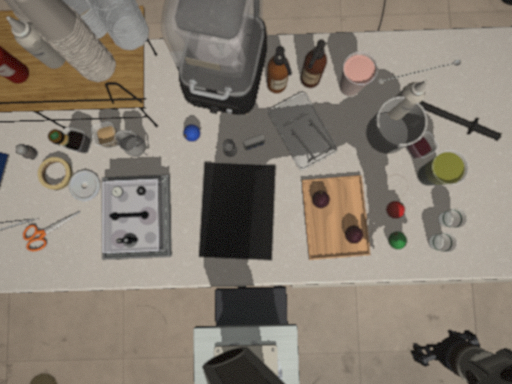

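View pics/side0.png

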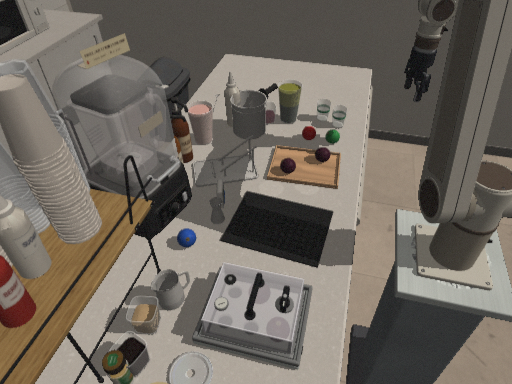

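View pics/wrist0.png

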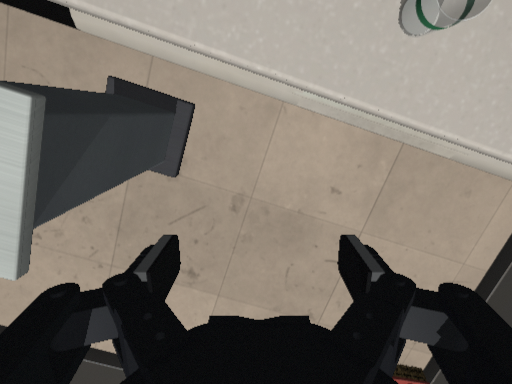

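The top view shows the keeper at (135,217), the mat at (238,211) and the tray at (335,215) with two dark fruits at (320,199) and (354,234). The blue, red and green balls are look-alikes. Next I measure positions.

```bash
cat > h.py <<'E'
from bench import *
import cv2, numpy as np
def K(c):
    f=192/np.tan(np.radians(c["fov_y"])/2); return f
def ray(c,uv):
    R,_=cv2.Rodrigues(c["rvec"]); t=np.array(c["tvec"]); f=K(c)
    o=-R.T@t; d=R.T@np.array([(uv[0]-c["cx"])/f,(uv[1]-c["cy"])/f,1.0]); return o,d
def at_z(c,uv,z):
    o,d=ray(c,uv); return o+d*(z-o[2])/d[2]
def dep(c,uv,depth):
    o,d=ray(c,uv); return o+d*depth
def proj(c,P):
    R,_=cv2.Rodrigues(c["rvec"]); p=R@np.array(P)+c["tvec"]; f=K(c); return np.array([c["cx"]+f*p[0]/p[2],c["cy"]+f*p[1]/p[2]])
def cloud(c,d):
    f=K(c); v,u=np.mgrid[:384,:512]; R,_=cv2.Rodrigues(c["rvec"])
    P=np.stack([(u-c["cx"])/f*d,(v-c["cy"])/f*d,d],-1)
    return (P-c["tvec"])@R   # = R^T(p-t)
def big(name,img,box,s):
    l,t,r,b=box; cv2.imwrite(name,cv2.resize(img[t:b,l:r],None,fx=s,fy=s,interpolation=cv2.INTER_CUBIC))
E
python3 - <<'E'
from h import *
np.set_printoptions(precision=4,suppress=True)
zs=dict(keeper_base=0,keeper_lid=.018,handle_grip=.119,tap_grip=.116,bar_mat=0,fruit_tray=0,fruit_a=.034,kept_1=.048,dimple_1=.027)
for cam in("top","side"):
    p,d=snapshot(cam); c=calibration(cam)
    big(f"pics/{cam}k.png",p,(80,160,200,270) if cam=="top" else (170,240,340,370),6 if cam=="top" else 4)
    if cam=="top": big("pics/tray.png",p,(280,160,420,270),5)
    for t,z in zs.items():
        for m in mark_of(cam,t)[:6]:
            print(cam,t,round(m["conf"],2),np.array(m["centre"]),at_z(c,m["centre"],z)[:2])
E
```

```text
top keeper_lid 0.91 [137.6 217.5] [0.4941 0.3239]
top handle_grip 0.85 [125.9 215.7] [0.4951 0.329 ]
top tap_grip 0.62 [128.  241.3] [0.4216 0.3236]
top bar_mat 0.76 [238.4 210. ] [0.5091 0.0095]
top fruit_tray 0.66 [338.9 214.4] [ 0.4857 -0.3063]
top fruit_a 0.75 [396.8 206.3] [ 0.5036 -0.4781]
top fruit_a 0.58 [397.5 239.6] [ 0.4023 -0.4735]
top fruit_a 0.49 [352.3 234.3] [ 0.4224 -0.3374]
top fruit_a 0.49 [188.6 132.4] [0.756  0.1584]
top dimple_1 0.55 [335.2 217.5] [ 0.4753 -0.2893]
side keeper_base 0.67 [323.9 154.3] [ 0.4161 -0.3874]
side keeper_lid 0.6 [253.2 315.1] [0.4979 0.3335]
side handle_grip 0.65 [253.2 291. ] [0.4976 0.3283]
side tap_grip 0.44 [278.9 297.3] [0.4364 0.3274]
side bar_mat 0.89 [276.3 226.3] [0.5109 0.0163]
side fruit_tray 0.68 [304.3 166.6] [ 0.4762 -0.2954]
side fruit_a 0.65 [310.2 136.9] [ 0.4804 -0.44  ]
side fruit_a 0.6 [330.  135.3] [ 0.4069 -0.47  ]
side fruit_a 0.58 [326.2 156.2] [ 0.4041 -0.3333]
side fruit_a 0.52 [185.6 237.4] [0.7531 0.155 ]
side fruit_a 0.47 [290.3 166.6] [ 0.5198 -0.2417]
side fruit_a 0.2 [252.  291.8] [0.5156 0.2802]
side kept_1 0.7 [276.1 225.4] [0.504  0.0547]
side dimple_1 0.28 [179.  296.5] [0.6953 0.3371]
```

View pics/topk.png

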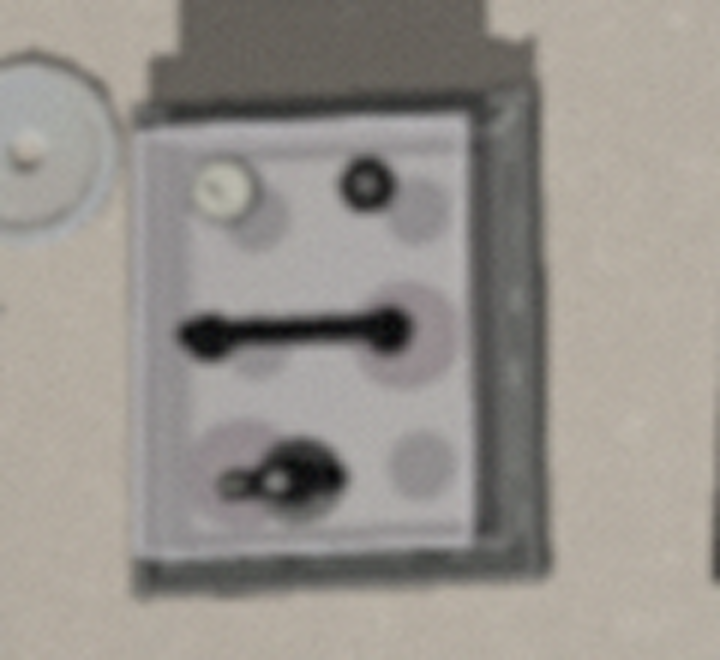

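View pics/sidek.png

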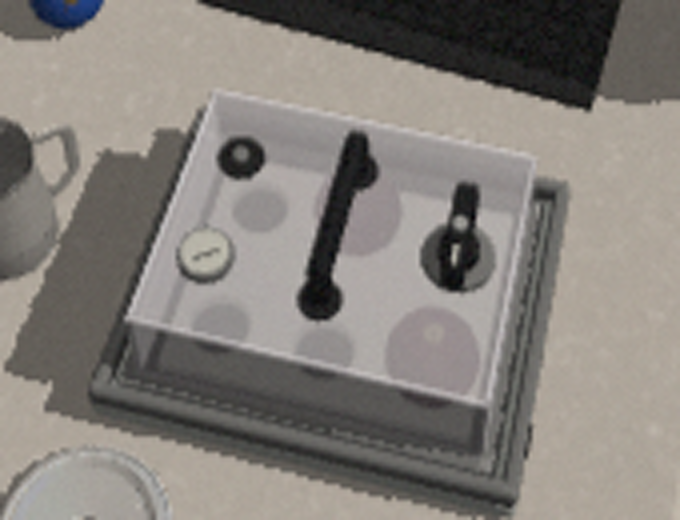

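View pics/tray.png

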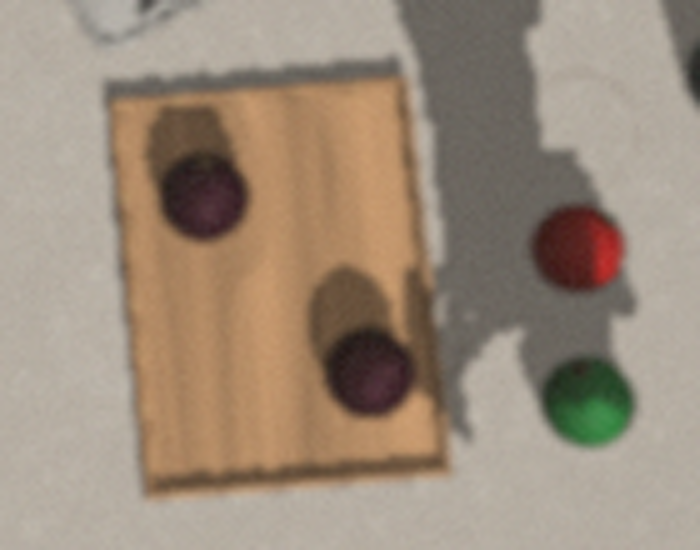

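Two purple fruits lie on the tray, at (320,199) and (354,234). The red (397,207) and green (397,240) balls and the blue one at (191,132) are the wrong colour. Two kept fruits show through the lid. Next come precise poses from depth.

```bash
python3 - <<'E'
from h import *
np.set_printoptions(precision=4,suppress=True)
for cam in("top","side"):
    p,d=snapshot(cam); c=calibration(cam); W=cloud(c,d); ok=d>0
    roi=ok&(W[...,0]>.3)&(W[...,0]<.68)&(W[...,1]>.17)&(W[...,1]<.47)
    z=W[...,2]
    print(cam,np.histogram(z[roi],bins=np.arange(-.01,.15,.01)))
    dark=p.max(2)<60
    for nm,m in(("rim",roi&(z>.027)&(z<.04)),("lidtop",roi&(z>.083)&(z<.093)),("dark high",roi&(z>.1)&(z<.15)),("hand",roi&dark&(z>.1)&(abs(W[...,0]-.495)<.035)),("tap",roi&(z>.1)&(abs(W[...,0]-.422)<.035))):
        P=W[m]; 
        if len(P)<5: print(nm,len(P)); continue
        r=cv2.minAreaRect(P[:,:2].astype(np.float32)*1000)
        vx=cv2.fitLine(P[:,:2].astype(np.float32),cv2.DIST_L2,0,.01,.01).ravel()
        print(nm,len(P),P[:,2].mean(),P.mean(0),r,np.degrees(np.arctan2(vx[1],vx[0])))
    m=ok&(p[...,2].astype(int)-p[...,1]>8)&(p.max(2)<100)&(W[...,0]>.3)&(W[...,0]<.65)&(W[...,1]<-.17)&(W[...,1]>-.45)&(z>.025)&(z<.075)
    n,l,st,ce=cv2.connectedComponentsWithStats(m.astype(np.uint8))
    for i in range(1,n):
        if st[i][4]<30: continue
        P=W[l==i]; A=np.c_[2*P,np.ones(len(P))]; s=np.linalg.lstsq(A,(P**2).sum(1),rcond=None)[0]
        print("fruit",ce[i],st[i][4],P.mean(0),"sphere",s[:3],np.sqrt(s[3]+s[:3]@s[:3]), at_z(c,ce[i],.034))
    w=ok&(W[...,0]>.3)&(W[...,0]<.65)&(W[...,1]<-.17)&(W[...,1]>-.46)&(z>.004)&(z<.022)&(p[...,2].astype(int)-p[...,0]>35)
    n,l,st,ce=cv2.connectedComponentsWithStats(w.astype(np.uint8)); i=1+st[1:,4].argmax(); print("tray",cv2.minAreaRect(W[l==i][:,:2].astype(np.float32)*1000))
    w=ok&(abs(W[...,0]-.5)<.25)&(abs(W[...,1])<.15)&(p.max(2)<45)&(z<.012)&(z>.001)
    n,l,st,ce=cv2.connectedComponentsWithStats(w.astype(np.uint8)); i=1+st[1:,4].argmax(); print("mat",cv2.minAreaRect(W[l==i][:,:2].astype(np.float32)*1000))
E
```

```text
top (array([3118, 2481,  252,  538,  749,   51,   59,   53,   57, 2841,  855,
         27,   24,  244,    8]), array([-0.01,  0.  ,  0.01,  0.02,  0.03,  0.04,  0.05,  0.06,  0.07,
        0.08,  0.09,  0.1 ,  0.11,  0.12,  0.13,  0.14]))
rim 930 0.0326727126932938 [0.492  0.2968 0.0327] ((496.8699951171875, 325.95257568359375), (256.252197265625, 211.91268920898438), 0.610698401927948) -0.50043505
lidtop 3334 0.08781230890531752 [0.4976 0.3237 0.0878] ((497.42156982421875, 325.3536682128906), (212.1049041748047, 166.33779907226562), 0.5240527391433716) -0.97513205
dark high 303 0.12276046205953647 [0.4684 0.3235 0.1228] ((498.48602294921875, 325.283203125), (169.08291625976562, 95.66268157958984), 15.775875091552734) 2.019426
hand 126 0.12297627805956583 [0.4974 0.3247 0.123 ] ((498.17742919921875, 324.8511657714844), (13.920167922973633, 98.53242492675781), 1.5348654985427856) -88.85812
tap 124 0.12263798938377507 [0.4256 0.3229 0.1226] ((424.7973327636719, 324.5638122558594), (56.5631217956543, 27.431304931640625), 77.33243560791016) -86.60702
fruit [320.25   198.8991] 228 [ 0.531
[... 1281 characters left out ...]
055664, 96.90123748779297), 0.6159259080886841) -89.58886
tap 191 0.12327655226037826 [0.4228 0.3314 0.1233] ((423.5198059082031, 327.5220642089844), (56.87992858886719, 23.368873596191406), 79.79669952392578) -87.99283
fruit [322.6957 153.3551] 138 [ 0.4177 -0.3271  0.0492] sphere [ 0.4201 -0.3386  0.0371] 0.02543818457426878 [ 0.4188 -0.3472  0.034 ]
fruit [287.8333 164.6358] 162 [ 0.5276 -0.2324  0.0489] sphere [ 0.5307 -0.2433  0.037 ] 0.025655914386281255 [ 0.5306 -0.2504  0.034 ]
tray ((474.8253479003906, -293.53631591796875), (249.19581604003906, 199.3994903564453), 3.6671195030212402)
mat ((504.9086608886719, 15.933387756347656), (228.10598754882812, 298.095703125), 85.5933837890625)
```

>>> step_arm(
  motion=[
    {"travel": [244, 375, 0], "rot": [0, 0, 1.254], "hand": 45},
    {"travel": [244, 375, 0], "rot": [0, 0, 1.254], "hand": 45},
    {"travel": [244, 375, 0], "rot": [0, 0, 1.254], "hand": 45},
    {"travel": [244, 375, 0], "rot": [0, 0, 1.254], "hand": 45},
    {"travel": [244, 375, 0], "rot": [0, 0, 1.254], "hand": 45},
    {"travel": [244, 375, 0], "rot": [0, 0, 1.254], "hand": 45},
    {"travel": [244, 375, 0], "rot": [0, 0, 1.254], "hand": 45},
    {"travel": [244, 375, 0], "rot": [0, 0, 1.254], "hand": 45},
    {"travel": [244, 375, 0], "rot": [0, 0, 1.254], "hand": 45},
    {"travel": [268, 801, 0], "rot": [0, 0, 1.254], "hand": 45},
    {"travel": [268, 801, 0], "rot": [0, 0, 1.254], "hand": 45},
    {"travel": [268, 801, 0], "rot": [0, 0, 1.254], "hand": 45},
  ],
)

```text
time: 2.45
ee_pos: [0.4082, 0.0517, 0.2314]
eef_rot: [180.0, 0.0, 90.0]
force: [0.7, 0.5, -0.3]
finger_gap: 0.53
```

>>> step_arm(
  motion=[
    {"travel": [16, 274, 0], "rot": [0, 0, 0], "hand": 45},
    {"travel": [16, 274, 0], "rot": [0, 0, 0], "hand": 45},
    {"travel": [16, 274, 0], "rot": [0, 0, 0], "hand": 45},
    {"travel": [16, 274, 0], "rot": [0, 0, 0], "hand": 45},
    {"travel": [16, 274, 0], "rot": [0, 0, 0], "hand": 45},
    {"travel": [16, 274, 0], "rot": [0, 0, 0], "hand": 45},
    {"travel": [16, 274, 0], "rot": [0, 0, 0], "hand": 45},
    {"travel": [16, 274, 0], "rot": [0, 0, 0], "hand": 45},
  ],
)

```text
time: 3.25
ee_pos: [0.4238, 0.3237, 0.2309]
eef_rot: [-180.0, 0.1, 90.1]
force: [-0.9, -0.5, -0.6]
finger_gap: 0.529
```

```bash
python3 - <<'E'
from h import *
np.set_printoptions(precision=4,suppress=True)
s=observe(); print(s["ee_pos"],s["eef_rot"],s["q"])
c=calibration("wrist"); p,d=snapshot("wrist"); W=cloud(c,d); cv2.imwrite("pics/w1.png",p)
print(proj(c,[.424,.326,.116]), proj(c,[.496,.327,.119]))
for m in mark_of("wrist","tap_grip")+mark_of("wrist","handle_grip"): print(m, at_z(c,m["centre"],.117))
E
```

```text
[0.4238 0.3237 0.2309] [-179.958     0.0653   90.0717] [ 37.3894  17.6514   5.4317  77.8534  -0.0265 127.3177]
[257.2503 182.9621] [330.814  182.8319]
{'centre': [259.2, 178.1], 'conf': 0.71} [0.4259 0.3312 0.117 ]
{'centre': [332.5, 181.8], 'conf': 0.66} [0.4981 0.3275 0.117 ]
```

```bash
ls -la pics
```

```text
total 2264
drwxr-xr-x 2 agent agent   4096 Dec  7 15:19 .
drwxr-xr-x 3 agent agent   4096 Dec  7 15:17 ..
-rw-r--r-- 1 agent agent 344542 Dec  7 15:17 side0.png
-rw-r--r-- 1 agent agent 393529 Dec  7 15:17 sidek.png
-rw-r--r-- 1 agent agent 322061 Dec  7 15:17 top0.png
-rw-r--r-- 1 agent agent 382056 Dec  7 15:17 topk.png
-rw-r--r-- 1 agent agent 348111 Dec  7 15:17 tray.png
-rw-r--r-- 1 agent agent 261267 Dec  7 15:19 w1.png
-rw-r--r-- 1 agent agent 244317 Dec  7 15:17 wrist0.png
```

View pics/w1.png

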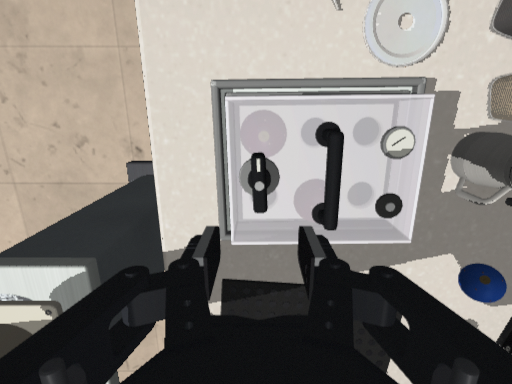

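The wrist view shows the wing at (259,182) along world y and the handle at (334,177), which matches my numbers. Now I descend and grip the wing.

>>> step_arm(
  motion=[
    {"travel": [1, 3, -40], "rot": [0, 0, 0], "hand": 45},
    {"travel": [1, 3, -80], "rot": [0, 0, 0], "hand": 45},
    {"travel": [1, 3, -105], "rot": [0, 0, 0], "hand": 45},
    {"travel": [1, 3, -122], "rot": [0, 0, 0], "hand": 45},
    {"travel": [1, 3, -122], "rot": [0, 0, 0], "hand": 45},
    {"travel": [1, 3, -122], "rot": [0, 0, 0], "hand": 10},
    {"travel": [1, 3, -122], "rot": [0, 0, 0], "hand": 10},
    {"travel": [1, 3, -122], "rot": [0, 0, 0], "hand": 10},
    {"travel": [1, 3, -122], "rot": [0, 0, 0], "hand": 10},
    {"travel": [1, 3, -122], "rot": [0, 0, 0], "hand": 10},
  ],
)

```text
time: 4.4
ee_pos: [0.4261, 0.3269, 0.1112]
eef_rot: [179.8, -0.1, 90.0]
force: [-0.7, -1.8, 5.8]
finger_gap: 0.149
```

>>> step_arm(
  motion=[
    {"travel": [0, 0, 1], "rot": [0, 0, 0.14], "hand": 5},
    {"travel": [0, 0, 1], "rot": [0, 0, 0.28], "hand": 5},
    {"travel": [0, 0, 1], "rot": [0, 0, 0.42], "hand": 5},
    {"travel": [0, 0, 1], "rot": [0, 0, 0.56], "hand": 5},
    {"travel": [0, 0, 1], "rot": [0, 0, 0.7], "hand": 5},
    {"travel": [0, 0, 1], "rot": [0, 0, 0.84], "hand": 5},
    {"travel": [0, 0, 1], "rot": [0, 0, 0.98], "hand": 5},
    {"travel": [0, 0, 1], "rot": [0, 0, 1.12], "hand": 5},
    {"travel": [0, 0, 1], "rot": [0, 0, 1.26], "hand": 5},
    {"travel": [0, 0, 1], "rot": [0, 0, 1.4], "hand": 5},
    {"travel": [0, 0, 1], "rot": [0, 0, 1.53], "hand": 5},
    {"travel": [0, 0, 1], "rot": [0, 0, 1.53], "hand": 5},
  ],
)

```text
time: 5.6
ee_pos: [0.4259, 0.3275, 0.1112]
eef_rot: [179.9, 0.1, 177.7]
force: [0.1, 1.1, 1.7]
finger_gap: 0.149
```

```bash
python3 - <<'E'
from h import *
s=observe(); print(s["ee_pos"],s["eef_rot"],s["q"],s["wrist_torque"],s["force"])
p,d=snapshot("side"); big("pics/s2.png",p,(170,220,340,370),4)
E
```

```text
[0.42594413 0.32750638 0.11121524] [1.79882121e+02 1.00068406e-01 1.77661469e+02] [ 3.75416551e+01  2.24969740e+01 -6.10464745e+00  6.12460050e+01
  2.62969750e-02  3.98801179e+01] [ 0.23682131 -0.02893803  0.05140698] [0.10156785 1.06397391 1.71320996]
```

View pics/s2.png

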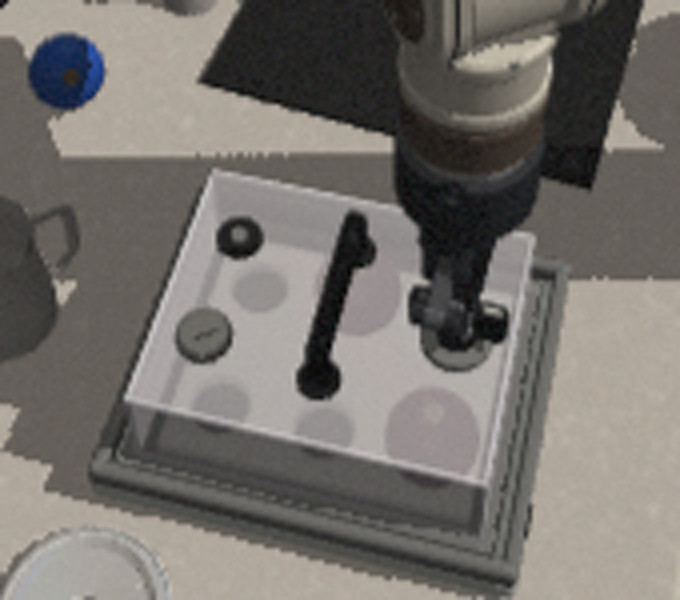

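The tap turned about 88° and the lid stayed put. Next: release, rise, turn back and move over the handle.

>>> step_arm(
  motion=[
    {"travel": [0, 0, 1], "rot": [0, 0, 0], "hand": 40},
    {"travel": [0, 0, 1], "rot": [0, 0, 0], "hand": 40},
    {"travel": [0, 0, 1], "rot": [0, 0, 0], "hand": 40},
    {"travel": [0, 0, 40], "rot": [0, 0, 0], "hand": 45},
    {"travel": [0, 0, 60], "rot": [0, 0, -0.15], "hand": 45},
    {"travel": [72, 0, 60], "rot": [0, 0, -0.3], "hand": 45},
    {"travel": [72, 0, 60], "rot": [0, 0, -0.6], "hand": 45},
    {"travel": [72, 0, 60], "rot": [0, 0, -0.9], "hand": 45},
  ],
)

```text
time: 6.45
ee_pos: [0.5001, 0.3263, 0.1701]
eef_rot: [179.9, 0.1, 142.8]
force: [0.5, 0.1, -0.1]
finger_gap: 0.53
```

>>> step_arm(
  motion=[
    {"travel": [0, 0, 0], "rot": [0, 0, -0.15], "hand": 45},
    {"travel": [0, 0, 0], "rot": [0, 0, -0.3], "hand": 45},
    {"travel": [0, 0, 0], "rot": [0, 0, -0.45], "hand": 45},
    {"travel": [0, 0, 0], "rot": [0, 0, -0.6], "hand": 45},
    {"travel": [0, 0, 0], "rot": [0, 0, -0.75], "hand": 45},
    {"travel": [0, 0, 0], "rot": [0, 0, -0.92], "hand": 45},
    {"travel": [0, 0, 0], "rot": [0, 0, -0.92], "hand": 45},
  ],
)

```text
time: 7.15
ee_pos: [0.497, 0.3265, 0.17]
eef_rot: [-180.0, 0.0, 90.5]
force: [-0.2, 0.2, -0.3]
finger_gap: 0.528
```

```bash
python3 - <<'E'
from h import *
np.set_printoptions(precision=4,suppress=True)
s=observe(); print(s["ee_pos"],s["eef_rot"],s["q"])
c=calibration("wrist"); p,d=snapshot("wrist"); cv2.imwrite("pics/w3.png",p); W=cloud(c,d)
for m in mark_of("wrist","tap_grip")[:1]+mark_of("wrist","handle_grip"): print(m, at_z(c,m["centre"],.119))
E
```

```text
[0.497  0.3265 0.17  ] [-179.966     0.0267   90.4995] [ 33.3027  26.3115   9.1267  72.8583  -0.004  122.8032]
{'centre': [168.0, 202.6], 'conf': 0.66} [0.4297 0.3297 0.119 ]
{'centre': [260.2, 208.4], 'conf': 0.8} [0.4998 0.3256 0.119 ]
```

View pics/w3.png

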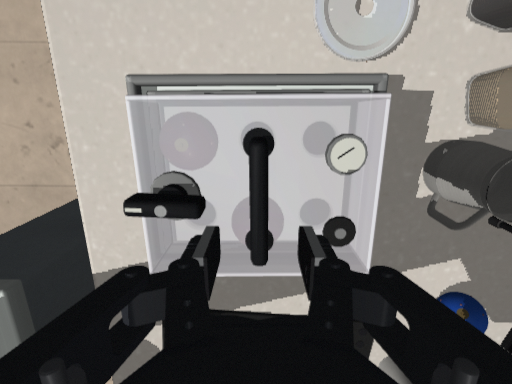

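The wing now lies along x at (165,205), fully open. The handle is centred between the fingers, so I descend and grip.

>>> step_arm(
  motion=[
    {"travel": [1, 1, -35], "rot": [0, 0, 0], "hand": 45},
    {"travel": [1, 1, -60], "rot": [0, 0, 0], "hand": 45},
    {"travel": [1, 1, -69], "rot": [0, 0, 0], "hand": 45},
    {"travel": [1, 1, -69], "rot": [0, 0, 0], "hand": 0},
    {"travel": [1, 1, -69], "rot": [0, 0, 0], "hand": 0},
    {"travel": [1, 1, -69], "rot": [0, 0, 0], "hand": 0},
    {"travel": [1, 1, -69], "rot": [0, 0, 0], "hand": 0},
    {"travel": [1, 1, -69], "rot": [0, 0, 0], "hand": 0},
    {"travel": [1, 1, -64], "rot": [0, 0, 0], "hand": 0},
    {"travel": [1, 1, -59], "rot": [0, 0, 0], "hand": 0},
    {"travel": [1, 1, -54], "rot": [0, 0, 0], "hand": 0},
    {"travel": [1, 1, -54], "rot": [0, 0, 0], "hand": 0},
  ],
)

```text
time: 8.5
ee_pos: [0.4991, 0.328, 0.1173]
eef_rot: [179.9, -0.1, 90.6]
force: [-0.6, 0.9, -3.7]
finger_gap: 0.149
```

```bash
python3 - <<'E'
from h import *
s=observe(); print(s["ee_pos"],s["eef_rot"],s["wrist_torque"],s["force"],s["finger_gap"])
p,d=snapshot("side"); big("pics/s4.png",p,(170,200,340,370),3)
E
```

```text
[0.49914654 0.32797517 0.11732015] [ 1.79882421e+02 -5.59240864e-02  9.05542166e+01] [-0.02952823 -0.00378951 -0.00636088] [-0.57533588  0.90288025 -3.6653469 ] 0.1488709434218851
```

View pics/s4.png

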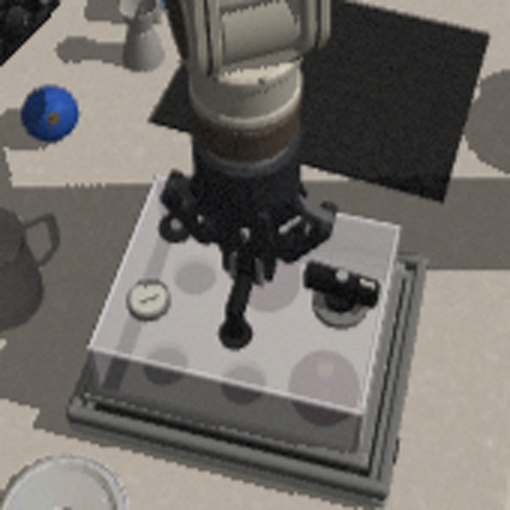

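>>> step_arm(
  motion=[
    {"travel": [0, 0, 25], "rot": [0, 0, 0], "hand": 0},
    {"travel": [0, 0, 50], "rot": [0, 0, 0], "hand": 0},
    {"travel": [0, 0, 75], "rot": [0, 0, 0], "hand": 0},
    {"travel": [0, -10, 90], "rot": [0, 0, 0], "hand": 0},
    {"travel": [1, -35, 95], "rot": [0, 0, 0], "hand": 0},
    {"travel": [2, -65, 95], "rot": [0, 0, 0], "hand": 0},
    {"travel": [3, -100, 95], "rot": [0, 0, 0], "hand": 0},
    {"travel": [4, -135, 95], "rot": [0, 0, 0], "hand": 0},
    {"travel": [5, -170, 95], "rot": [0, 0, 0], "hand": 0},
    {"travel": [6, -205, 95], "rot": [0, 0, 0], "hand": 0},
    {"travel": [7, -240, 95], "rot": [0, 0, 0], "hand": 0},
    {"travel": [8, -265, 95], "rot": [0, 0, 0], "hand": 0},
  ],
)

```text
time: 9.75
ee_pos: [0.5054, 0.0598, 0.2109]
eef_rot: [-180.0, 0.1, 90.5]
force: [-0.2, 1.3, -3.2]
finger_gap: 0.149
```

>>> step_arm(
  motion=[
    {"travel": [0, -20, 0], "rot": [0, 0, 0], "hand": 0},
    {"travel": [0, -38, 0], "rot": [0, 0, 0], "hand": 0},
    {"travel": [0, -48, -10], "rot": [0, 0, 0], "hand": 0},
    {"travel": [0, -48, -30], "rot": [0, 0, 0], "hand": 0},
    {"travel": [0, -48, -60], "rot": [0, 0, 0], "hand": 0},
    {"travel": [0, -48, -85], "rot": [0, 0, 0], "hand": 0},
    {"travel": [0, -48, -100], "rot": [0, 0, 0], "hand": 0},
    {"travel": [0, -48, -108], "rot": [0, 0, 0], "hand": 0},
    {"travel": [0, -48, -112], "rot": [0, 0, 0], "hand": 0},
    {"travel": [0, -48, -116], "rot": [0, 0, 0], "hand": 0},
    {"travel": [0, -48, -116], "rot": [0, 0, 0], "hand": 0},
  ],
)

```text
time: 10.85
ee_pos: [0.5065, 0.0147, 0.0955]
eef_rot: [180.0, -0.0, 90.6]
force: [-0.7, -1.0, -3.4]
finger_gap: 0.151
```

>>> step_arm(
  motion=[
    {"travel": [0, 0, -2], "rot": [0, 0, 0], "hand": 0},
    {"travel": [0, 0, -4], "rot": [0, 0, 0], "hand": 0},
    {"travel": [0, 0, -5], "rot": [0, 0, 0], "hand": 0},
  ],
)

```text
time: 11.15
ee_pos: [0.5064, 0.0146, 0.0905]
eef_rot: [180.0, 0.0, 90.6]
force: [-0.6, -0.1, -2.3]
finger_gap: 0.154
```

>>> step_arm(
  motion=[
    {"travel": [0, 0, -1], "rot": [0, 0, 0], "hand": 0},
    {"travel": [0, 0, -2], "rot": [0, 0, 0], "hand": 0},
  ],
)

```text
time: 11.35
ee_pos: [0.5064, 0.0146, 0.0904]
eef_rot: [179.9, 0.0, 90.6]
force: [-6.8, -0.0, 16.8]
finger_gap: 0.154
```

>>> step_arm(
  motion=[
    {"travel": [0, 0, 1], "rot": [0, 0, 0], "hand": 45},
    {"travel": [0, 0, 1], "rot": [0, 0, 0], "hand": 45},
    {"travel": [0, 0, 1], "rot": [0, 0, 0], "hand": 45},
    {"travel": [0, 0, 30], "rot": [0, 0, 0], "hand": 45},
    {"travel": [0, 0, 70], "rot": [0, 0, 0], "hand": 60},
    {"travel": [0, 0, 110], "rot": [0, 0, 0], "hand": 85},
    {"travel": [10, -40, 110], "rot": [0, 0, 0], "hand": 85},
    {"travel": [15, -90, 110], "rot": [0, 0, 0], "hand": 85},
    {"travel": [20, -140, 110], "rot": [0, 0, 0], "hand": 85},
    {"travel": [0, -190, 110], "rot": [0, 0, 0], "hand": 85},
    {"travel": [-20, -230, 110], "rot": [0, 0, 0], "hand": 85},
    {"travel": [-20, -230, 110], "rot": [0, 0, 0], "hand": 85},
  ],
)

```text
time: 12.55
ee_pos: [0.4837, -0.2204, 0.198]
eef_rot: [-179.9, 0.1, 90.1]
force: [0.2, 0.5, -0.8]
finger_gap: 0.997
```

```bash
cat > meas.py <<'E'
from h import *
np.set_printoptions(precision=4,suppress=True)
def fruits(cam,box,zr=(.04,.11)):
    c=calibration(cam); p,d=snapshot(cam); W=cloud(c,d); z=W[...,2]; ok=d>0
    q=p.astype(int)
    m=ok&(p.max(2)<110)&(q[...,2]-q[...,1]>=4)&(q[...,2]-q[...,1]<60)&(q[...,0]>=q[...,1]-3)&(W[...,0]>box[0])&(W[...,0]<box[1])&(W[...,1]>box[2])&(W[...,1]<box[3])&(z>zr[0])&(z<zr[1])
    m=cv2.morphologyEx(m.astype(np.uint8),cv2.MORPH_OPEN,np.ones((3,3)))
    n,l,st,ce=cv2.connectedComponentsWithStats(m); out=[]
    for i in range(1,n):
        if st[i][4]<40: continue
        P=W[l==i]; A=np.c_[2*P,np.ones(len(P))]; s=np.linalg.lstsq(A,(P**2).sum(1),rcond=None)[0]
        out.append(s[:3]); print(cam,"fruit px",ce[i],st[i][4],"sphere",s[:3],"r",round(float(np.sqrt(s[3]+s[:3]@s[:3])),4))
    return p
E
python3 - <<'E'
from meas import *
s=observe(); print(s["ee_pos"],s["eef_rot"])
c=calibration("wrist")
p=fruits("wrist",(.3,.65,-.45,-.17)); cv2.imwrite("pics/w5.png",p)
p=fruits("top",(.3,.65,-.45,.5)); big("pics/t5.png",p,(80,150,420,290),2)
E
```

```text
[ 0.4837 -0.2204  0.198 ] [-179.9238    0.0914   90.0932]
wrist fruit px [298.8291 195.5142] 1480 sphere [ 0.5331 -0.2462  0.0342] r 0.0275
wrist fruit px [209.07   267.7939] 1242 sphere [ 0.4224 -0.3417  0.0343] r 0.0274
top fruit px [147.5685 215.5533] 197 sphere [0.4971 0.2839 0.0522] r 0.0248
top fruit px [119.9091 238.7751] 209 sphere [0.4303 0.3672 0.0532] r 0.0242
```

View pics/w5.png

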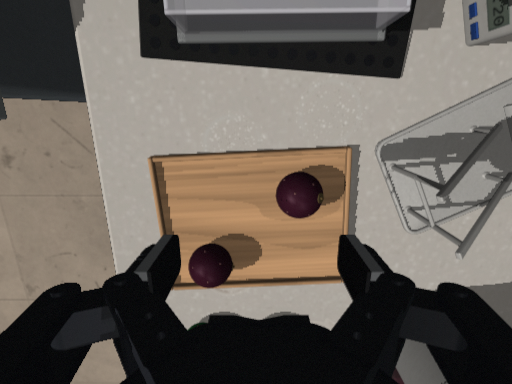

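View pics/t5.png

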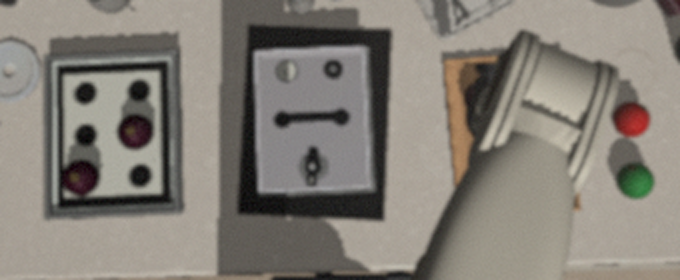

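The lid is upright on the mat at top pixel ~(237,208). The wrist view shows both fruits, at (299,195) and (210,267). Kept fruits sit in dimples 4 and 2-type spots, and both x = +66 dimples are free. I turn the jaws to y and go over fruit 1.

>>> step_arm(
  motion=[
    {"travel": [49, -26, 0], "rot": [0, 0, 0.15], "hand": 80},
    {"travel": [49, -26, 0], "rot": [0, 0, 0.3], "hand": 80},
    {"travel": [49, -26, 0], "rot": [0, 0, 0.45], "hand": 80},
    {"travel": [49, -26, 0], "rot": [0, 0, 0.6], "hand": 80},
    {"travel": [49, -26, 0], "rot": [0, 0, 0.75], "hand": 80},
    {"travel": [49, -26, 0], "rot": [0, 0, 0.9], "hand": 80},
    {"travel": [49, -26, 0], "rot": [0, 0, 1.05], "hand": 80},
    {"travel": [49, -26, 0], "rot": [0, 0, 1.2], "hand": 80},
    {"travel": [49, -26, -20], "rot": [0, 0, 1.35], "hand": 80},
    {"travel": [49, -26, -40], "rot": [0, 0, 1.5], "hand": 80},
    {"travel": [49, -26, -60], "rot": [0, 0, 1.57], "hand": 80},
    {"travel": [49, -26, -80], "rot": [0, 0, 1.57], "hand": 80},
  ],
)

```text
time: 13.85
ee_pos: [0.5362, -0.2394, 0.1175]
eef_rot: [180.0, 0.0, -179.2]
force: [0.1, -0.0, 0.1]
finger_gap: 0.937
```

>>> step_arm(
  motion=[
    {"travel": [0, 0, -40], "rot": [0, 0, 0], "hand": 80},
    {"travel": [0, 0, -70], "rot": [0, 0, 0], "hand": 80},
    {"travel": [0, 0, -90], "rot": [0, 0, 0], "hand": 80},
    {"travel": [0, 0, -100], "rot": [0, 0, 0], "hand": 80},
    {"travel": [0, 0, -100], "rot": [0, 0, 0], "hand": 80},
    {"travel": [0, 0, -100], "rot": [0, 0, 0], "hand": 45},
    {"travel": [0, 0, -100], "rot": [0, 0, 0], "hand": 45},
    {"travel": [0, 0, -100], "rot": [0, 0, 0], "hand": 45},
    {"travel": [0, 0, -100], "rot": [0, 0, 0], "hand": 45},
    {"travel": [0, 0, -100], "rot": [0, 0, 0], "hand": 45},
    {"travel": [0, 0, -90], "rot": [0, 0, 0], "hand": 45},
    {"travel": [0, 0, -60], "rot": [0, 0, 0], "hand": 45},
  ],
)

```text
time: 15.05
ee_pos: [0.5321, -0.2402, 0.0559]
eef_rot: [179.8, -0.4, -179.5]
force: [-0.1, -1.1, -0.5]
finger_gap: 0.635
```

>>> step_arm(
  motion=[
    {"travel": [0, 0, 40], "rot": [0, 0, 0], "hand": 45},
    {"travel": [0, 0, 80], "rot": [0, 0, 0], "hand": 45},
    {"travel": [0, 0, 120], "rot": [0, 0, 0], "hand": 45},
    {"travel": [0, 0, 140], "rot": [0, 0, 0], "hand": 45},
    {"travel": [0, 0, 140], "rot": [0, 0, 0], "hand": 45},
  ],
)

```text
time: 15.55
ee_pos: [0.5369, -0.2423, 0.2029]
eef_rot: [-179.8, 0.4, -179.5]
force: [0.5, 0.0, -0.6]
finger_gap: 0.621
```

```bash
python3 - <<'E'
from meas import *
s=observe(); print(s["ee_pos"],s["eef_rot"],s["force"],s["finger_gap"],s["q"])
p=fruits("wrist",(.2,.7,-.45,-.1),(.02,.3)); cv2.imwrite("pics/w6.png",p)
E
```

```text
[ 0.5369 -0.2423  0.2029] [-179.8079    0.3933 -179.4891] [ 0.4854  0.0171 -0.5793] 0.6207717383483938 [-24.2887  24.3274  11.0021  76.2371  -0.0095 -24.799 ]
wrist fruit px [167.2997  64.604 ] 2379 sphere [ 0.4229 -0.3414  0.034 ] r 0.0276
wrist fruit px [ 83.5842 136.8119] 101 sphere [ 0.4962 -0.4641  0.0283] r 0.0173
wrist fruit px [258.4809 243.589 ] 8969 sphere [ 0.5335 -0.2434  0.2162] r 0.0276
```

View pics/w6.png

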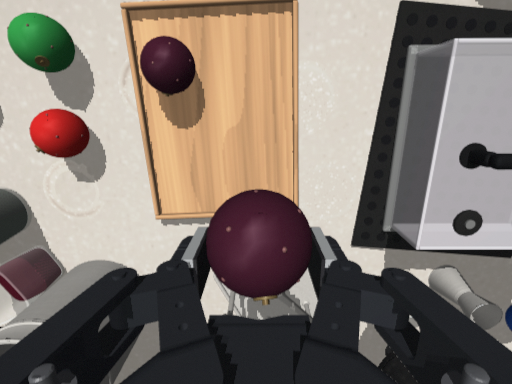

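>>> step_arm(
  motion=[
    {"travel": [0, 20, 0], "rot": [0, 0, 0], "hand": 45},
    {"travel": [0, 60, 0], "rot": [0, 0, 0], "hand": 45},
    {"travel": [0, 105, 0], "rot": [0, 0, 0], "hand": 45},
    {"travel": [0, 150, 0], "rot": [0, 0, 0], "hand": 45},
    {"travel": [0, 195, 0], "rot": [0, 0, 0], "hand": 45},
    {"travel": [0, 240, 0], "rot": [0, 0, 0], "hand": 45},
    {"travel": [0, 285, 0], "rot": [0, 0, 0], "hand": 45},
    {"travel": [0, 330, 0], "rot": [0, 0, 0], "hand": 45},
    {"travel": [0, 375, 0], "rot": [0, 0, 0], "hand": 45},
    {"travel": [0, 420, 0], "rot": [0, 0, 0], "hand": 45},
    {"travel": [10, 455, 0], "rot": [0, 0, 0], "hand": 45},
    {"travel": [15, 480, 0], "rot": [0, 0, 0], "hand": 45},
  ],
)

```text
time: 16.8
ee_pos: [0.5488, 0.2407, 0.1957]
eef_rot: [-179.9, -0.2, -179.3]
force: [1.0, -0.3, -1.0]
finger_gap: 0.624
```

>>> step_arm(
  motion=[
    {"travel": [8, 40, 0], "rot": [0, 0, 0], "hand": 45},
    {"travel": [13, 80, -10], "rot": [0, 0, 0], "hand": 45},
    {"travel": [13, 110, -30], "rot": [0, 0, 0], "hand": 45},
    {"travel": [13, 131, -50], "rot": [0, 0, 0], "hand": 45},
    {"travel": [13, 131, -70], "rot": [0, 0, 0], "hand": 45},
    {"travel": [13, 131, -80], "rot": [0, 0, 0], "hand": 45},
    {"travel": [13, 131, -80], "rot": [0, 0, 0], "hand": 45},
  ],
)

```text
time: 17.5
ee_pos: [0.5611, 0.368, 0.1143]
eef_rot: [-179.8, -0.4, -179.5]
force: [-1.1, -0.2, -0.5]
finger_gap: 0.626
```

```bash
python3 - <<'E'
from meas import *
s=observe(); print(s["ee_pos"],s["eef_rot"],s["force"],s["finger_gap"],s["q"])
p=fruits("wrist",(.2,.7,.1,.6),(.03,.3)); cv2.imwrite("pics/w7.png",p)
p=fruits("side",(.3,.7,.1,.6),(.03,.3));big("pics/s7.png",p,(150,200,350,370),4)
E
```

```text
[0.5611 0.368  0.1143] [-179.752    -0.366  -179.4875] [-1.0521 -0.1694 -0.4941] 0.6263247785029185 [33.2646 37.3716 19.3449 72.4153 -0.0105 32.7514]
wrist fruit px [262.944   29.4491] 4086 sphere [0.4309 0.3684 0.0484] r 0.0274
wrist fruit px [150.7501 118.7685] 4345 sphere [0.4978 0.2854 0.0483] r 0.0275
wrist fruit px [258.6969 243.599 ] 8773 sphere [0.5578 0.367  0.1276] r 0.0277
side fruit px [259.1203 292.7393] 349 sphere [0.4953 0.2856 0.0499] r 0.0272
side fruit px [228.1842 297.1541] 266 sphere [0.5665 0.3631 0.1247] r 0.0391
side fruit px [277.5125 329.3447] 441 sphere [0.4285 0.3687 0.0498] r 0.0272
```

View pics/w7.png

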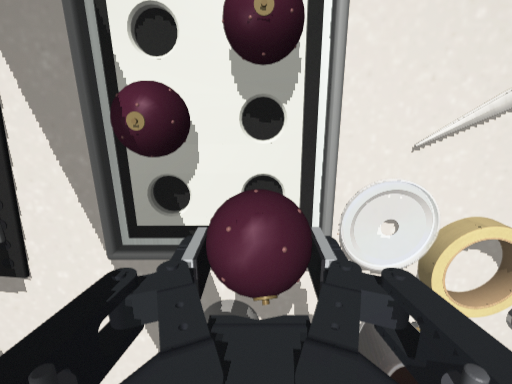

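View pics/s7.png

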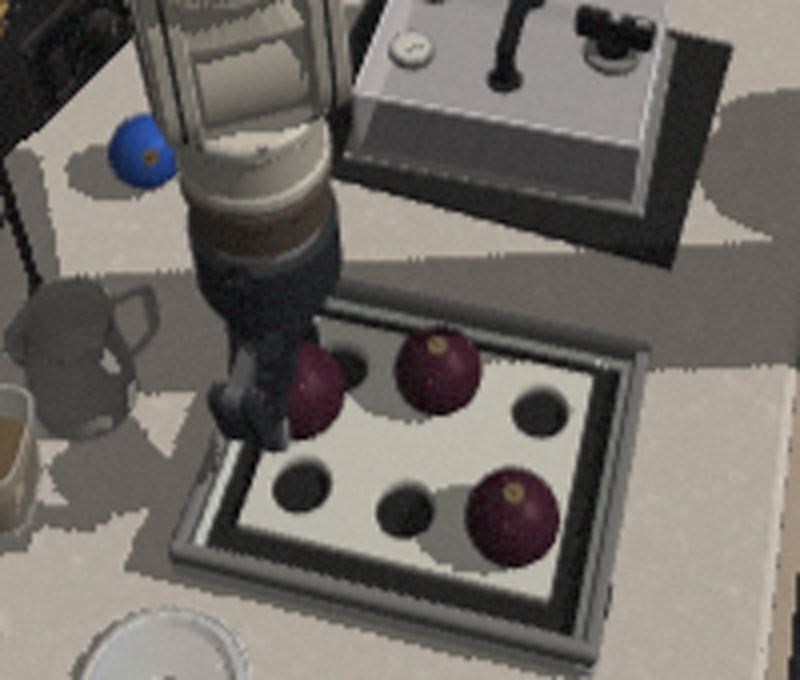

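The wrist view shows the ball held at (258,243), the target dimple just behind it at (263,190), and the kept fruits at (263,30) and (150,119). The measured shift is +5, +3, and down 79 mm.

>>> step_arm(
  motion=[
    {"travel": [5, 3, -25], "rot": [0, 0, 0], "hand": 45},
    {"travel": [5, 3, -50], "rot": [0, 0, 0], "hand": 45},
    {"travel": [5, 3, -65], "rot": [0, 0, 0], "hand": 45},
    {"travel": [5, 3, -74], "rot": [0, 0, 0], "hand": 45},
    {"travel": [5, 3, -78], "rot": [0, 0, 0], "hand": 45},
    {"travel": [5, 3, -78], "rot": [0, 0, 0], "hand": 45},
  ],
)

```text
time: 18.2
ee_pos: [0.5687, 0.3726, 0.041]
eef_rot: [180.0, 0.0, -179.5]
force: [0.7, 0.2, -1.2]
finger_gap: 0.627
```

>>> step_arm(
  motion=[
    {"travel": [0, 0, -2], "rot": [0, 0, 0], "hand": 45},
    {"travel": [0, 0, -4], "rot": [0, 0, 0], "hand": 45},
    {"travel": [0, 0, -4], "rot": [0, 0, 0], "hand": 45},
  ],
)

```text
time: 18.5
ee_pos: [0.5684, 0.3728, 0.0367]
eef_rot: [180.0, 0.0, -179.5]
force: [0.5, -0.1, -0.7]
finger_gap: 0.62
```

```bash
python3 - <<'E'
from meas import *
s=observe(); print(s["ee_pos"],s["eef_rot"],s["force"],s["finger_gap"])
p=fruits("wrist",(.2,.7,.1,.6),(.03,.3)); cv2.imwrite("pics/w8.png",p)
E
```

```text
[0.5684 0.3728 0.0367] [ 179.9782    0.0312 -179.4716] [ 0.5089 -0.1366 -0.6869] 0.6201411696021694
wrist fruit px [253.9383   5.8706] 827 sphere [0.4323 0.3685 0.0481] r 0.0261
wrist fruit px [ 70.3784 103.4386] 13120 sphere [0.4976 0.2855 0.0482] r 0.0276
wrist fruit px [258.6042 243.704 ] 8794 sphere [0.565  0.3717 0.05  ] r 0.0277
```

View pics/w8.png

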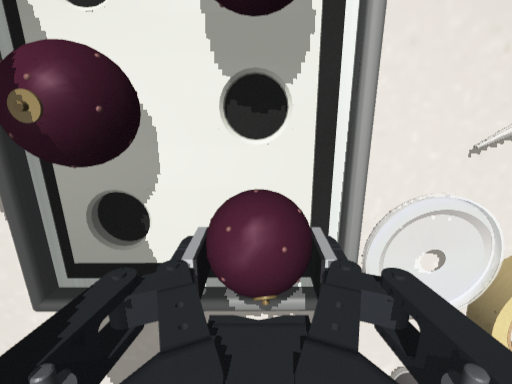

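>>> step_arm(
  motion=[
    {"travel": [-2, -1.5, -1], "rot": [0, 0, 0], "hand": 45},
    {"travel": [-2, -1.5, -1.5], "rot": [0, 0, 0], "hand": 45},
    {"travel": [-2, -1.5, -1.5], "rot": [0, 0, 0], "hand": 58},
    {"travel": [-2, -1.5, -1.5], "rot": [0, 0, 0], "hand": 64},
    {"travel": [-2, -1.5, -1.5], "rot": [0, 0, 0], "hand": 70},
    {"travel": [-2, -1.5, -1.5], "rot": [0, 0, 0], "hand": 70},
    {"travel": [-2, -1.5, 20], "rot": [0, 0, 0], "hand": 70},
    {"travel": [-2, -1.5, 60], "rot": [0, 0, 0], "hand": 75},
    {"travel": [-2, -1.5, 110], "rot": [0, 0, 0], "hand": 75},
    {"travel": [-2, -1.5, 160], "rot": [0, 0, 0], "hand": 75},
    {"travel": [-2, -1.5, 160], "rot": [0, 0, 0], "hand": 75},
  ],
)

```text
time: 19.65
ee_pos: [0.5699, 0.3736, 0.2065]
eef_rot: [179.5, 0.8, -179.5]
force: [0.2, 0.7, 0.7]
finger_gap: 0.88
```

```bash
python3 - <<'E'
from meas import *
s=observe(); print(s["ee_pos"],s["eef_rot"],s["force"],s["finger_gap"])
p=fruits("wrist",(.2,.7,.1,.6),(.03,.3)); 
fruits("top",(.2,.7,-.45,-.15),(.03,.3)); 
E
```

```text
[0.5699 0.3736 0.2065] [ 179.4714    0.8214 -179.4776] [0.1657 0.6717 0.7063] 0.8802312573466958
wrist fruit px [254.2804  34.679 ] 2632 sphere [0.4309 0.3683 0.0482] r 0.0275
wrist fruit px [175.4377 105.0651] 2150 sphere [0.498  0.2852 0.0485] r 0.0275
wrist fruit px [255.2131 165.7198] 1802 sphere [0.5629 0.37   0.0482] r 0.0276
top fruit px [354.3442 234.9545] 154 sphere [ 0.4214 -0.3402  0.0447] r 0.0197
```

Fruit 1 sits in its dimple at (.563, .370, .048). On to fruit 2.

>>> step_arm(
  motion=[
    {"travel": [-5, -30, 0], "rot": [0, 0, 0], "hand": 80},
    {"travel": [-15, -77, 0], "rot": [0, 0, 0], "hand": 80},
    {"travel": [-25, -125, 0], "rot": [0, 0, 0], "hand": 80},
    {"travel": [-35, -173, 0], "rot": [0, 0, 0], "hand": 80},
    {"travel": [-45, -220, 0], "rot": [0, 0, 0], "hand": 80},
    {"travel": [-55, -268, 0], "rot": [0, 0, 0], "hand": 80},
    {"travel": [-65, -316, 0], "rot": [0, 0, 0], "hand": 80},
    {"travel": [-75, -364, 0], "rot": [0, 0, 0], "hand": 80},
    {"travel": [-85, -412, 0], "rot": [0, 0, 0], "hand": 80},
    {"travel": [-95, -460, 0], "rot": [0, 0, 0], "hand": 80},
    {"travel": [-105, -508, 0], "rot": [0, 0, 0], "hand": 80},
    {"travel": [-115, -556, 0], "rot": [0, 0, 0], "hand": 80},
  ],
)

```text
time: 20.95
ee_pos: [0.4492, -0.1861, 0.1944]
eef_rot: [179.9, -0.2, -179.5]
force: [1.3, 0.2, -0.0]
finger_gap: 0.936
```

>>> step_arm(
  motion=[
    {"travel": [-10, -45, 0], "rot": [0, 0, 0], "hand": 80},
    {"travel": [-18, -85, 0], "rot": [0, 0, 0], "hand": 80},
    {"travel": [-25, -120, -20], "rot": [0, 0, 0], "hand": 80},
    {"travel": [-28, -140, -40], "rot": [0, 0, 0], "hand": 80},
    {"travel": [-28, -154, -60], "rot": [0, 0, 0], "hand": 80},
    {"travel": [-28, -154, -80], "rot": [0, 0, 0], "hand": 80},
    {"travel": [-28, -154, -80], "rot": [0, 0, 0], "hand": 80},
    {"travel": [-28, -154, -80], "rot": [0, 0, 0], "hand": 80},
  ],
)

```text
time: 21.75
ee_pos: [0.4221, -0.3379, 0.1149]
eef_rot: [179.9, -0.2, -179.5]
force: [0.1, -0.1, -0.5]
finger_gap: 0.936
```

```bash
python3 - <<'E'
from meas import *
s=observe(); print(s["ee_pos"],s["eef_rot"],s["force"],s["finger_gap"])
p=fruits("wrist",(.2,.7,-.45,-.1),(.03,.3));  cv2.imwrite("pics/w9.png",p)
s=observe(); print(s["ee_pos"])
E
```

```text
[ 0.4221 -0.3379  0.1149] [ 179.8593   -0.1693 -179.4707] [ 0.1278 -0.1468 -0.4644] 0.9358066352072595
wrist fruit px [255.7671 195.3744] 3109 sphere [ 0.4227 -0.3414  0.0339] r 0.0276
[ 0.423  -0.3384  0.1161]
```

View pics/w9.png

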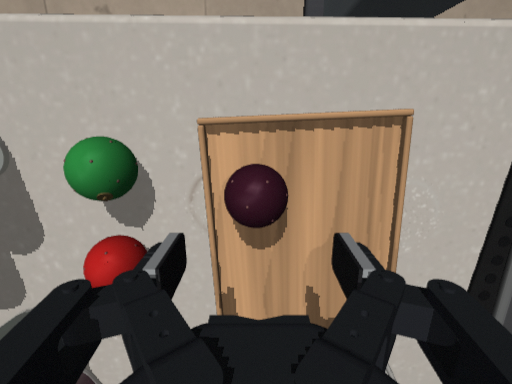

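>>> step_arm(
  motion=[
    {"travel": [0, -3, -40], "rot": [0, 0, 0], "hand": 80},
    {"travel": [0, -3, -70], "rot": [0, 0, 0], "hand": 80},
    {"travel": [0, -3, -90], "rot": [0, 0, 0], "hand": 80},
    {"travel": [0, -3, -97], "rot": [0, 0, 0], "hand": 80},
    {"travel": [0, -3, -97], "rot": [0, 0, 0], "hand": 80},
    {"travel": [0, -3, -97], "rot": [0, 0, 0], "hand": 45},
    {"travel": [0, -3, -97], "rot": [0, 0, 0], "hand": 45},
    {"travel": [0, -3, -97], "rot": [0, 0, 0], "hand": 45},
    {"travel": [0, -3, -97], "rot": [0, 0, 0], "hand": 45},
    {"travel": [0, -3, -97], "rot": [0, 0, 0], "hand": 45},
    {"travel": [0, -3, -80], "rot": [0, 0, 0], "hand": 45},
    {"travel": [0, -3, -50], "rot": [0, 0, 0], "hand": 45},
  ],
)

```text
time: 23.0
ee_pos: [0.4216, -0.3405, 0.0652]
eef_rot: [179.8, -0.2, -179.5]
force: [0.2, 0.1, -1.0]
finger_gap: 0.628
```

>>> step_arm(
  motion=[
    {"travel": [0, 0, 40], "rot": [0, 0, 0], "hand": 45},
    {"travel": [0, 0, 80], "rot": [0, 0, 0], "hand": 45},
    {"travel": [0, 0, 120], "rot": [0, 0, 0], "hand": 45},
    {"travel": [10, 30, 140], "rot": [0, 0, 0], "hand": 45},
    {"travel": [20, 70, 140], "rot": [0, 0, 0], "hand": 45},
    {"travel": [30, 115, 140], "rot": [0, 0, 0], "hand": 45},
    {"travel": [40, 160, 140], "rot": [0, 0, 0], "hand": 45},
    {"travel": [50, 205, 140], "rot": [0, 0, 0], "hand": 45},
    {"travel": [60, 250, 140], "rot": [0, 0, 0], "hand": 45},
    {"travel": [70, 295, 140], "rot": [0, 0, 0], "hand": 45},
    {"travel": [80, 340, 140], "rot": [0, 0, 0], "hand": 45},
    {"travel": [90, 385, 140], "rot": [0, 0, 0], "hand": 45},
  ],
)

```text
time: 24.2
ee_pos: [0.5132, 0.045, 0.2068]
eef_rot: [-180.0, 0.1, -179.5]
force: [0.7, -0.2, -0.5]
finger_gap: 0.625
```

>>> step_arm(
  motion=[
    {"travel": [10, 45, 0], "rot": [0, 0, 0], "hand": 45},
    {"travel": [20, 90, 0], "rot": [0, 0, 0], "hand": 45},
    {"travel": [30, 135, 0], "rot": [0, 0, 0], "hand": 45},
    {"travel": [40, 175, 0], "rot": [0, 0, 0], "hand": 45},
    {"travel": [48, 210, 0], "rot": [0, 0, 0], "hand": 45},
    {"travel": [51, 230, -20], "rot": [0, 0, 0], "hand": 45},
    {"travel": [51, 241, -45], "rot": [0, 0, 0], "hand": 45},
    {"travel": [51, 241, -75], "rot": [0, 0, 0], "hand": 45},
    {"travel": [51, 241, -95], "rot": [0, 0, 0], "hand": 45},
    {"travel": [51, 241, -95], "rot": [0, 0, 0], "hand": 45},
    {"travel": [51, 241, -95], "rot": [0, 0, 0], "hand": 45},
  ],
)

```text
time: 25.3
ee_pos: [0.5641, 0.2841, 0.1116]
eef_rot: [-180.0, -0.0, -179.5]
force: [-0.3, 0.4, -0.4]
finger_gap: 0.623
```

```bash
python3 - <<'E'
from meas import *
s=observe(); print(s["ee_pos"],s["eef_rot"],s["force"],s["finger_gap"])
p=fruits("wrist",(.2,.7,.1,.6),(.03,.3));  cv2.imwrite("pics/w10.png",p)
E
```

```text
[0.5641 0.2841 0.1116] [-179.9916   -0.0214 -179.476 ] [-0.312   0.3634 -0.4082] 0.6228952351859093
wrist fruit px [386.4143  26.1119] 4219 sphere [0.431  0.3683 0.0482] r 0.0274
wrist fruit px [262.7897 114.8997] 4137 sphere [0.4978 0.2853 0.0483] r 0.0275
wrist fruit px [368.0871 200.432 ] 3905 sphere [0.5627 0.37   0.0481] r 0.0276
wrist fruit px [258.4501 245.3682] 8672 sphere [0.5622 0.283  0.1237] r 0.0276
```

View pics/w10.png

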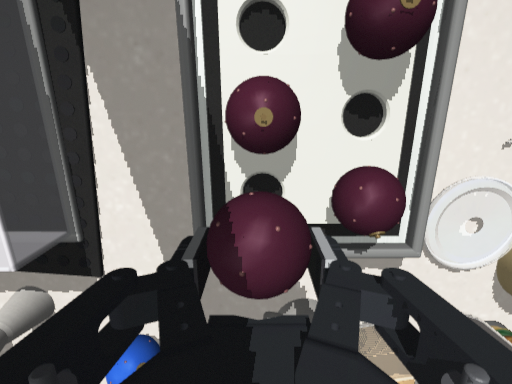

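>>> step_arm(
  motion=[
    {"travel": [1.5, 3, -25], "rot": [0, 0, 0], "hand": 45},
    {"travel": [1.5, 3, -50], "rot": [0, 0, 0], "hand": 45},
    {"travel": [1.5, 3, -65], "rot": [0, 0, 0], "hand": 45},
    {"travel": [1.5, 3, -72], "rot": [0, 0, 0], "hand": 45},
    {"travel": [1.5, 3, -74], "rot": [0, 0, 0], "hand": 45},
    {"travel": [1.5, 3, -74], "rot": [0, 0, 0], "hand": 45},
    {"travel": [1.5, 3, -74], "rot": [0, 0, 0], "hand": 45},
  ],
)

```text
time: 26.05
ee_pos: [0.5668, 0.2877, 0.039]
eef_rot: [179.9, 0.2, -179.5]
force: [-0.4, 0.6, -1.4]
finger_gap: 0.621
```

```bash
python3 - <<'E'
from meas import *
s=observe(); print(s["ee_pos"],s["eef_rot"],s["force"],s["finger_gap"])
p=fruits("wrist",(.2,.7,.1,.6),(.03,.3));  cv2.imwrite("pics/w11.png",p)
E
```

```text
[0.5668 0.2877 0.039 ] [ 179.9247    0.1507 -179.4785] [-0.3936  0.6193 -1.3679] 0.6213819197282388
wrist fruit px [443.8802   8.8549] 1661 sphere [0.432  0.3681 0.0481] r 0.0263
wrist fruit px [257.3511 108.8536] 10383 sphere [0.4977 0.2854 0.0483] r 0.0275
wrist fruit px [418.4166 236.5167] 8810 sphere [0.563  0.3706 0.0474] r 0.0283
wrist fruit px [258.5227 245.3677] 8662 sphere [0.5648 0.2866 0.051 ] r 0.0276
```

>>> step_arm(
  motion=[
    {"travel": [-1, -0.5, -1], "rot": [0, 0, 0], "hand": 45},
    {"travel": [-1, -0.5, -2.5], "rot": [0, 0, 0], "hand": 45},
    {"travel": [-1, -0.5, -2.5], "rot": [0, 0, 0], "hand": 58},
    {"travel": [-1, -0.5, -2.5], "rot": [0, 0, 0], "hand": 64},
    {"travel": [-1, -0.5, -2.5], "rot": [0, 0, 0], "hand": 68},
    {"travel": [-1, -0.5, -2.5], "rot": [0, 0, 0], "hand": 68},
    {"travel": [-1, -0.5, 20], "rot": [0, 0, 0], "hand": 68},
    {"travel": [-1, -0.5, 60], "rot": [0, 0, 0], "hand": 68},
    {"travel": [-1, -0.5, 110], "rot": [0, 0, 0], "hand": 68},
    {"travel": [-1, -0.5, 160], "rot": [0, 0, 0], "hand": 68},
    {"travel": [-1, -0.5, 160], "rot": [0, 0, 0], "hand": 68},
  ],
)

```text
time: 27.2
ee_pos: [0.5688, 0.2887, 0.2067]
eef_rot: [179.6, 0.8, -179.5]
force: [1.1, 0.2, -0.1]
finger_gap: 0.793
```

```bash
python3 - <<'E'
from meas import *
s=observe(); print(s["ee_pos"],s["eef_rot"],s["force"],s["finger_gap"])
p=fruits("wrist",(.2,.7,.1,.6),(.03,.3)); cv2.imwrite("pics/w12.png",p)
p=fruits("top",(.2,.7,-.5,.1),(.03,.1)); big("pics/t12.png",p,(80,150,420,290),2)
E
```

```text
[0.5688 0.2887 0.2067] [ 179.5848    0.8353 -179.4772] [ 1.1139  0.1766 -0.0894] 0.7931014233108188
wrist fruit px [339.954   37.4838] 2631 sphere [0.4309 0.3682 0.0482] r 0.0275
wrist fruit px [256.0746 107.3718] 1958 sphere [0.498  0.2852 0.0483] r 0.0275
wrist fruit px [256.4237 168.7093] 1789 sphere [0.564  0.286  0.0482] r 0.0276
wrist fruit px [330.2948 167.6115] 1825 sphere [0.5629 0.37   0.0481] r 0.0276
```

View pics/t12.png

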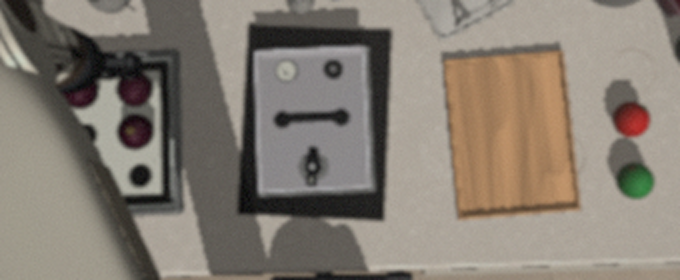

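The tray is empty and all four fruits sit at z ≈ .048 in their dimples. The lid is still on the mat at (237,208) in the full picture. I go over it and re-measure.

>>> step_arm(
  motion=[
    {"travel": [-10, -40, 0], "rot": [0, 0, -0.14], "hand": 45},
    {"travel": [-20, -85, 0], "rot": [0, 0, -0.28], "hand": 45},
    {"travel": [-30, -130, 0], "rot": [0, 0, -0.42], "hand": 45},
    {"travel": [-40, -175, 0], "rot": [0, 0, -0.56], "hand": 45},
    {"travel": [-50, -220, 0], "rot": [0, 0, -0.7], "hand": 45},
    {"travel": [-60, -260, 0], "rot": [0, 0, -0.84], "hand": 45},
    {"travel": [-60, -272, 0], "rot": [0, 0, -0.98], "hand": 45},
    {"travel": [-60, -272, 0], "rot": [0, 0, -1.12], "hand": 45},
    {"travel": [-60, -272, 0], "rot": [0, 0, -1.26], "hand": 45},
    {"travel": [-60, -272, 0], "rot": [0, 0, -1.4], "hand": 45},
    {"travel": [-60, -272, 0], "rot": [0, 0, -1.54], "hand": 45},
    {"travel": [-60, -272, 0], "rot": [0, 0, -1.57], "hand": 45},
  ],
)

```text
time: 28.5
ee_pos: [0.5034, 0.0146, 0.1954]
eef_rot: [-179.8, 0.0, 90.5]
force: [-0.4, 0.1, 0.5]
finger_gap: 0.525
```

>>> step_arm(
  motion=[
    {"travel": [0, 0, -20], "rot": [0, 0, 0], "hand": 45},
    {"travel": [0, 0, -20], "rot": [0, 0, 0], "hand": 45},
  ],
)

```text
time: 28.7
ee_pos: [0.5022, 0.0146, 0.1741]
eef_rot: [-179.6, 0.0, 90.7]
force: [-0.6, -0.2, -0.8]
finger_gap: 0.525
```

```bash
cat > lid.py <<'E'
from meas import *
def lid(z0,name,cam="wrist"):
    s=observe(); print(s["ee_pos"],s["eef_rot"])
    c=calibration(cam); p,d=snapshot(cam); cv2.imwrite(name,p); W=cloud(c,d); z=W[...,2]
    # flat top
    m=(d>0)&(abs(z-(z0+.070))<.004)&(np.abs(W[...,1]-s["ee_pos"][1])<.13)&(np.abs(W[...,0]-s["ee_pos"][0])<.16)
    m=cv2.morphologyEx(m.astype(np.uint8),cv2.MORPH_OPEN,np.ones((3,3)))
    P=W[m>0]; print("top",len(P),cv2.minAreaRect(P[:,:2].astype(np.float32)*1000),np.median(P[:,2]))
    hi=((d>0)&(z>z0+.095)&(z<z0+.12)&(p.max(2)<90)&(np.abs(W[...,1]-s["ee_pos"][1])<.12)&(np.abs(W[...,0]-s["ee_pos"][0])<.13)).astype(np.uint8)
    n,l,st,ce=cv2.connectedComponentsWithStats(hi)
    for i in range(1,n):
        if st[i][4]<150: continue
        P=W[l==i]; P=P[P[:,2]>np.percentile(P[:,2],30)]
        v=cv2.fitLine(P[:,:2].astype(np.float32),cv2.DIST_HUBER,0,.01,.01).ravel()
        print("part",ce[i],st[i][4],cv2.minAreaRect(P[:,:2].astype(np.float32)*1000),np.median(P[:,2]),"dir",np.degrees(np.arctan2(v[1],v[0])))
E
python3 - <<'E'
from lid import *
lid(.006,"pics/w13.png")
E
```

```text
[0.5022 0.0146 0.1741] [-179.6081    0.006    90.6768]
top 30113 ((507.86358642578125, 13.705589294433594), (212.72158813476562, 166.42489624023438), 0.637265682220459) 0.07581448311942793
part [264.3948 196.9657] 1925 ((507.9388732910156, 14.703804016113281), (11.642492294311523, 95.389892578125), 0.7723557353019714) 0.11344624365272771 dir -89.33736
part [177.8456 200.4297] 1224 ((436.537353515625, 13.911951065063477), (13.02182388305664, 57.547691345214844), 86.38593292236328) 0.11527952799936092 dir -7.8983536
```

View pics/w13.png

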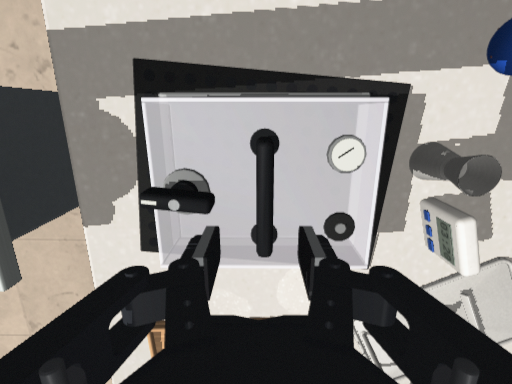

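The lid has not moved: centre (.508, .0145), yaw 0.65°, tap still open. I grip and lift.

>>> step_arm(
  motion=[
    {"travel": [5, 0, -40], "rot": [0, 0, 0], "hand": 45},
    {"travel": [5, 0, -70], "rot": [0, 0, 0], "hand": 45},
    {"travel": [5, 0, -83], "rot": [0, 0, 0], "hand": 45},
    {"travel": [5, 0, -83], "rot": [0, 0, 0], "hand": 0},
    {"travel": [5, 0, -83], "rot": [0, 0, 0], "hand": 0},
    {"travel": [5, 0, -83], "rot": [0, 0, 0], "hand": 0},
    {"travel": [5, 0, -83], "rot": [0, 0, 0], "hand": 0},
    {"travel": [5, 0, -83], "rot": [0, 0, 0], "hand": 0},
    {"travel": [5, 0, -75], "rot": [0, 0, 0], "hand": 0},
    {"travel": [5, 0, -60], "rot": [0, 0, 0], "hand": 0},
    {"travel": [5, 0, -60], "rot": [0, 0, 0], "hand": 0},
  ],
)

```text
time: 29.85
ee_pos: [0.5113, 0.0147, 0.1195]
eef_rot: [179.8, 0.0, 90.6]
force: [1.1, 0.5, -3.1]
finger_gap: 0.146
```

>>> step_arm(
  motion=[
    {"travel": [0, 0, 25], "rot": [0, 0, 0], "hand": 0},
    {"travel": [0, 0, 55], "rot": [0, 0, 0], "hand": 0},
    {"travel": [0, 0, 80], "rot": [0, 0, 0], "hand": 0},
    {"travel": [-1, 20, 90], "rot": [0, 0, 0], "hand": 0},
    {"travel": [-2, 50, 90], "rot": [0, 0, 0], "hand": 0},
    {"travel": [-3, 85, 90], "rot": [0, 0, 0], "hand": 0},
    {"travel": [-4, 120, 90], "rot": [0, 0, 0], "hand": 0},
    {"travel": [-5, 155, 90], "rot": [0, 0, 0], "hand": 0},
    {"travel": [-6, 190, 90], "rot": [0, 0, 0], "hand": 0},
    {"travel": [-8, 225, 90], "rot": [0, 0, 0], "hand": 0},
    {"travel": [-9, 255, 90], "rot": [0, 0, 0], "hand": 0},
    {"travel": [-10, 280, 90], "rot": [0, 0, 0], "hand": 0},
  ],
)

```text
time: 31.05
ee_pos: [0.4991, 0.2964, 0.2066]
eef_rot: [-180.0, 0.0, 90.6]
force: [0.9, -0.7, -2.8]
finger_gap: 0.145
```

>>> step_arm(
  motion=[
    {"travel": [0, 18, 0], "rot": [0, 0, 0], "hand": 0},
    {"travel": [0, 29, 0], "rot": [0, 0, 0], "hand": 0},
    {"travel": [0, 32, 0], "rot": [0, 0, 0], "hand": 0},
    {"travel": [0, 32, 0], "rot": [0, 0, 0], "hand": 0},
    {"travel": [0, 32, 0], "rot": [0, 0, 0], "hand": 0},
  ],
)

```text
time: 31.55
ee_pos: [0.4999, 0.3255, 0.2073]
eef_rot: [-180.0, 0.0, 90.5]
force: [-0.4, 0.4, -4.2]
finger_gap: 0.143
```

```bash
python3 - <<'E'
from lid import *
s=observe(); print(s["finger_gap"],s["force"],s["wrist_torque"])
lid(float(s["ee_pos"][2])-.0835,"pics/w14.png")
E
```

```text
0.14297780480273128 [-0.4499  0.3521 -4.2001] [ 0.0313 -0.0228 -0.0228]
[0.4999 0.3255 0.2073] [-179.9904    0.04     90.5037]
top 4512 ((507.71209716796875, 348.5314636230469), (87.31039428710938, 183.81849670410156), 76.76822662353516) 0.19533586883491644
part [258.5996 238.5481] 5400 ((500.6316223144531, 328.76812744140625), (86.99859619140625, 37.914459228515625), 73.24183654785156) 0.2258505379804699 dir -89.48252
part [123.009  249.4924] 2776 ((429.79443359375, 325.4729919433594), (14.198650360107422, 56.935569763183594), 86.22225189208984) 0.22736958535803795 dir -5.5466924
```

View pics/w14.png

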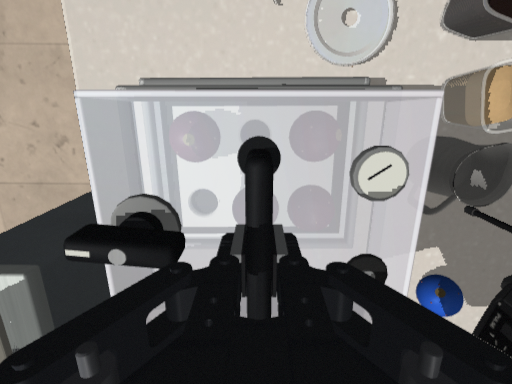

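The lid is held level over the keeper. I nudge it and lower to just above the rim, then measure again.

>>> step_arm(
  motion=[
    {"travel": [-3, 1, -20], "rot": [0, 0, 0], "hand": 0},
    {"travel": [-3, 1, -40], "rot": [0, 0, 0], "hand": 0},
    {"travel": [-3, 1, -58], "rot": [0, 0, 0], "hand": 0},
    {"travel": [-3, 1, -68], "rot": [0, 0, 0], "hand": 0},
    {"travel": [-3, 1, -72], "rot": [0, 0, 0], "hand": 0},
    {"travel": [-3, 1, -72], "rot": [0, 0, 0], "hand": 0},
    {"travel": [-3, 1, -72], "rot": [0, 0, 0], "hand": 0},
  ],
)

```text
time: 32.3
ee_pos: [0.4974, 0.3279, 0.1364]
eef_rot: [179.9, -0.1, 90.6]
force: [0.7, -0.4, -3.7]
finger_gap: 0.147
```

```bash
python3 - <<'E'
from lid import *
s=observe(); print(s["finger_gap"],s["force"],s["wrist_torque"])
lid(.045,"pics/w15.png")
p,d=snapshot("side"); big("pics/s15.png",p,(170,210,340,370),4)
c=calibration("side"); W=cloud(c,d); z=W[...,2]
roi=(d>0)&(W[...,0]>.35)&(W[...,0]<.65)&(W[...,1]>.2)&(W[...,1]<.46)
rim=W[roi&(z>.029)&(z<.038)]; print("rim",cv2.minAreaRect(rim[:,:2].astype(np.float32)*1000),len(rim))
for a in (.11,.114,.118):
  t=W[roi&(abs(z-a)<.005)]; print(a,cv2.minAreaRect(t[:,:2].astype(np.float32)*1000),len(t),np.median(t[:,2]))
E
```

```text
0.14671760375680448 [ 0.6995 -0.393  -3.7005] [ 0.0755  0.0329 -0.055 ]
[0.4974 0.3279 0.1364] [179.9121  -0.057   90.5576]
top 48046 ((498.8526611328125, 329.6910705566406), (212.96725463867188, 160.73983764648438), 0.5468450784683228) 0.116918814037274
part [258.64   236.1223] 5231 ((498.1051940917969, 330.88214111328125), (87.09891510009766, 37.75629806518555), 72.69872283935547) 0.1547059042702546 dir -89.519936
part [125.8531 246.1503] 3479 ((427.5523681640625, 327.85369873046875), (13.443117141723633, 57.40746307373047), 85.61002349853516) 0.15594248055699883 dir -7.322512
rim ((494.8692626953125, 328.03326416015625), (255.83909606933594, 210.9718017578125), 0.7549440860748291) 909
0.11 ((496.7499084472656, 327.8387451171875), (211.53684997558594, 168.56504821777344), 0.7647813558578491) 277 0.1115227048427669
0.114 ((497.03033447265625, 327.52178955078125), (211.93692016601562, 168.66717529296875), 0.5833643078804016) 3081 0.11753958513114938
0.118 ((497.0168151855469, 327.6618957519531), (212.01846313476562, 168.74925231933594), 0.6480185985565186) 4044 0.11803987546273498
```

View pics/w15.png

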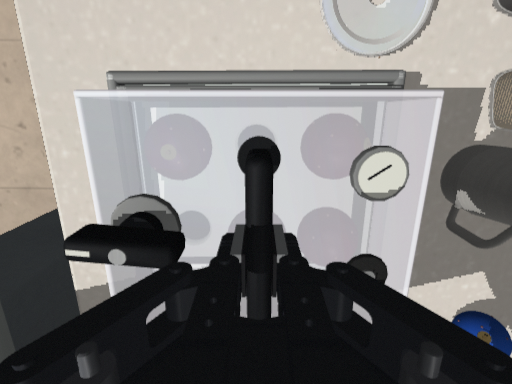

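View pics/s15.png

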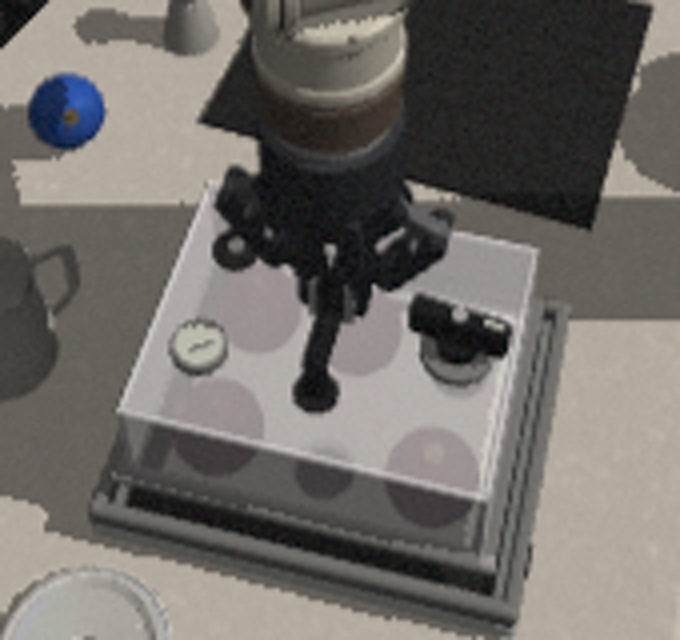

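Lid offset against the rim in the side camera is about +1.5 mm in x and 0 in y, yaw the same. I correct that and lower.

>>> step_arm(
  motion=[
    {"travel": [-1.5, 0, -6], "rot": [0, 0, 0], "hand": 0},
    {"travel": [-1.5, 0, -12], "rot": [0, 0, 0], "hand": 0},
    {"travel": [-1.5, 0, -18], "rot": [0, 0, 0], "hand": 0},
    {"travel": [-1.5, 0, -22], "rot": [0, 0, 0], "hand": 0},
    {"travel": [-1.5, 0, -26], "rot": [0, 0, 0], "hand": 0},
  ],
)

```text
time: 32.9
ee_pos: [0.495, 0.3275, 0.1086]
eef_rot: [-180.0, 0.0, 90.6]
force: [-0.1, -0.5, -2.3]
finger_gap: 0.147
```

>>> step_arm(
  motion=[
    {"travel": [0, 0, -2], "rot": [0, 0, 0], "hand": 0},
    {"travel": [0, 0, -4], "rot": [0, 0, 0], "hand": 0},
    {"travel": [0, 0, -4], "rot": [0, 0, 0], "hand": 0},
  ],
)

```text
time: 33.2
ee_pos: [0.495, 0.3275, 0.1072]
eef_rot: [180.0, -0.0, 90.6]
force: [-4.4, -2.7, 5.5]
finger_gap: 0.146
```

```bash
cat > sd.py <<'E'
from lid import *
def side(name,top=.088):
    p,d=snapshot("side"); big(name,p,(170,210,340,370),4)
    c=calibration("side"); W=cloud(c,d); z=W[...,2]
    roi=(d>0)&(W[...,0]>.35)&(W[...,0]<.65)&(W[...,1]>.2)&(W[...,1]<.46)
    rim=W[roi&(z>.029)&(z<.038)]; print("rim",cv2.minAreaRect(rim[:,:2].astype(np.float32)*1000),len(rim))
    t=W[roi&(abs(z-top)<.005)]; A=np.c_[t[:,:2]-t[:,:2].mean(0),np.ones(len(t))]
    print("lid top",cv2.minAreaRect(t[:,:2].astype(np.float32)*1000),len(t),np.linalg.lstsq(A,t[:,2],rcond=None)[0])
E
python3 -c "
from sd import *
side('pics/s16.png')"
```

```text
rim ((495.07928466796875, 328.2141418457031), (256.40576171875, 211.2367706298828), 0.6603065133094788) 1227
lid top ((494.6947326660156, 327.3520812988281), (212.21507263183594, 168.2970733642578), 0.5405706763267517) 3893 [-0.0013 -0.0017  0.0887]
```

>>> step_arm(
  motion=[
    {"travel": [0, 0, 2], "rot": [0, 0, 0], "hand": 0},
    {"travel": [0, 0, 2], "rot": [0, 0, 0], "hand": 45},
    {"travel": [0, 0, 2], "rot": [0, 0, 0], "hand": 45},
    {"travel": [0, 0, 2], "rot": [0, 0, 0], "hand": 45},
    {"travel": [0, 0, 30], "rot": [0, 0, 0], "hand": 45},
    {"travel": [0, 0, 65], "rot": [0, 0, 0], "hand": 45},
    {"travel": [0, 0, 65], "rot": [0, 0, 0], "hand": 45},
  ],
)

```text
time: 33.95
ee_pos: [0.4981, 0.3296, 0.1758]
eef_rot: [179.5, -0.3, 90.6]
force: [0.9, 0.7, 0.7]
finger_gap: 0.526
```

```bash
python3 -c "
from sd import *
side('pics/s17.png'); lid(.018,'pics/w17.png')"
```

```text
rim ((495.0594177246094, 328.5503234863281), (256.84765625, 211.0194549560547), 0.9317350387573242) 1207
lid top ((495.3302001953125, 327.8525695800781), (212.29087829589844, 168.41143798828125), 0.707789421081543) 4583 [-0.0008 -0.0017  0.0888]
[0.4972 0.3289 0.1735] [179.6671  -0.2177  90.5738]
top 32281 ((497.0906982421875, 327.2494201660156), (212.53611755371094, 165.87225341796875), 0.5825576186180115) 0.0878122259134656
part [256.1164 203.4207] 2130 ((497.1870422363281, 327.9420471191406), (11.6915864944458, 96.15292358398438), 0.6228950023651123) 0.12547205432694916 dir -89.5426
part [164.8777 207.5665] 1414 ((425.6925964355469, 327.06793212890625), (13.12893295288086, 56.494407653808594), 84.93071746826172) 0.1272449891744079 dir -7.5835
```

View pics/s17.png

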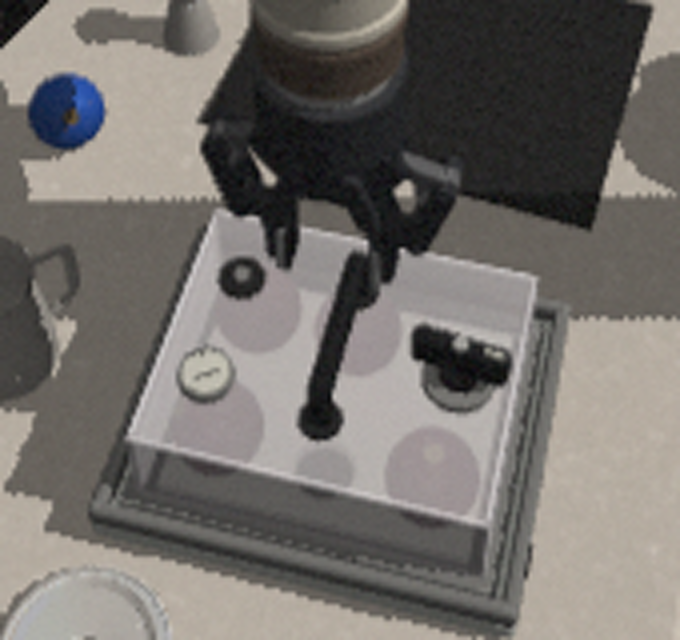

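View pics/w17.png

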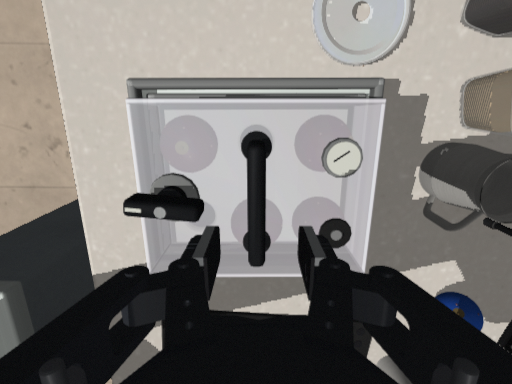

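The lid is home: its top is at .0888, the same as at the start, and it is centred. Next I close the tap.

>>> step_arm(
  motion=[
    {"travel": [0, 0, 0], "rot": [0, 0, 0.14], "hand": 40},
    {"travel": [-20, -1, 0], "rot": [0, 0, 0.28], "hand": 40},
    {"travel": [-45, -1, 0], "rot": [0, 0, 0.42], "hand": 40},
    {"travel": [-71, -1, 0], "rot": [0, 0, 0.56], "hand": 40},
    {"travel": [-71, -1, 0], "rot": [0, 0, 0.7], "hand": 40},
    {"travel": [-71, -1, 0], "rot": [0, 0, 0.84], "hand": 40},
    {"travel": [-71, -1, 0], "rot": [0, 0, 0.98], "hand": 40},
    {"travel": [-71, -1, 0], "rot": [0, 0, 1.12], "hand": 40},
    {"travel": [-71, -1, 0], "rot": [0, 0, 1.26], "hand": 40},
    {"travel": [-71, -1, 0], "rot": [0, 0, 1.4], "hand": 40},
    {"travel": [-71, -1, 0], "rot": [0, 0, 1.49], "hand": 40},
    {"travel": [-71, -1, 0], "rot": [0, 0, 1.49], "hand": 40},
  ],
)

```text
time: 35.25
ee_pos: [0.4235, 0.3261, 0.1689]
eef_rot: [-179.9, -0.1, 175.9]
force: [-0.8, -0.0, -0.4]
finger_gap: 0.469
```

>>> step_arm(
  motion=[
    {"travel": [0, 0, -10], "rot": [0, 0, 0], "hand": 40},
    {"travel": [0, 0, -10], "rot": [0, 0, 0], "hand": 40},
  ],
)

```text
time: 35.45
ee_pos: [0.4231, 0.3258, 0.1581]
eef_rot: [-179.9, -0.2, 175.9]
force: [-0.1, -0.2, -0.7]
finger_gap: 0.467
```

```bash
python3 -c "
from sd import *
lid(.018,'pics/w18.png'); print(observe()['ee_pos'])"
```

```text
[0.4231 0.3258 0.1581] [-179.8551   -0.1627  175.8706]
top 17810 ((487.4390869140625, 327.2077941894531), (192.2803497314453, 165.7197265625), 0.5632693767547607) 0.08778244697976548
part [261.4212 214.5977] 1320 ((424.85906982421875, 326.783935546875), (12.04336166381836, 55.45478820800781), 85.31532287597656) 0.12749680729846447 dir -4.9923553
part [258.0251 299.9738] 1795 ((496.4243469238281, 319.2760009765625), (13.323919296264648, 72.26908874511719), 0.6348283886909485) 0.12521249973050608 dir -89.49127
[0.4233 0.326  0.1587]
```

View pics/w18.png

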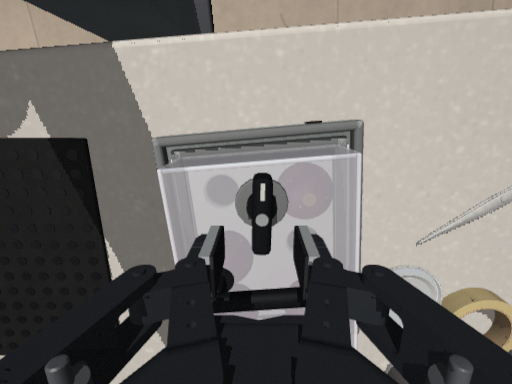

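>>> step_arm(
  motion=[
    {"travel": [1.5, 0.5, -25], "rot": [0, 0, 0], "hand": 40},
    {"travel": [1.5, 0.5, -40], "rot": [0, 0, 0], "hand": 40},
    {"travel": [1.5, 0.5, -47], "rot": [0, 0, 0], "hand": 40},
    {"travel": [1.5, 0.5, -47], "rot": [0, 0, 0], "hand": 40},
    {"travel": [1.5, 0.5, -47], "rot": [0, 0, 0], "hand": 0},
    {"travel": [1.5, 0.5, -47], "rot": [0, 0, 0], "hand": 0},
    {"travel": [1.5, 0.5, -47], "rot": [0, 0, 0], "hand": 0},
    {"travel": [1.5, 0.5, -47], "rot": [0, 0, 0], "hand": 0},
    {"travel": [1.5, 0.5, -47], "rot": [0, 0, 0], "hand": 0},
  ],
)

```text
time: 36.4
ee_pos: [0.4264, 0.3276, 0.1145]
eef_rot: [179.9, 0.1, 175.9]
force: [0.5, -0.6, 5.9]
finger_gap: 0.146
```

>>> step_arm(
  motion=[
    {"travel": [0, 0, 0], "rot": [0, 0, -0.14], "hand": 0},
    {"travel": [0, 0, 0], "rot": [0, 0, -0.28], "hand": 0},
    {"travel": [0, 0, 0], "rot": [0, 0, -0.42], "hand": 0},
    {"travel": [0, 0, 0], "rot": [0, 0, -0.56], "hand": 0},
    {"travel": [0, 0, 0], "rot": [0, 0, -0.7], "hand": 0},
    {"travel": [0, 0, 0], "rot": [0, 0, -0.84], "hand": 0},
    {"travel": [0, 0, 0], "rot": [0, 0, -0.98], "hand": 0},
    {"travel": [0, 0, 0], "rot": [0, 0, -1.12], "hand": 0},
    {"travel": [0, 0, 0], "rot": [0, 0, -1.26], "hand": 0},
    {"travel": [0, 0, 0], "rot": [0, 0, -1.4], "hand": 0},
    {"travel": [0, 0, 0], "rot": [0, 0, -1.48], "hand": 0},
    {"travel": [0, 0, 0], "rot": [0, 0, -1.48], "hand": 0},
  ],
)

```text
time: 37.6
ee_pos: [0.4241, 0.3255, 0.1144]
eef_rot: [-179.9, 0.1, 91.1]
force: [-6.2, -6.1, 10.9]
finger_gap: 0.142
```

```bash
python3 -c "
from sd import *
s=observe(); print(s['ee_pos'],s['eef_rot'],s['force'],s['wrist_torque'],s['finger_gap'])"
```

```text
[0.4241 0.3255 0.1144] [-179.8627    0.1414   91.0622] [-6.1573 -6.0728 10.9138] [-1.1687  1.2604 -0.0803] 0.1415968451750639
```

>>> step_arm(
  motion=[
    {"travel": [0, 0, 1], "rot": [0, 0, 0], "hand": 40},
    {"travel": [0, 0, 1], "rot": [0, 0, 0], "hand": 40},
    {"travel": [0, 0, 1], "rot": [0, 0, 0], "hand": 40},
    {"travel": [0, 0, 1], "rot": [0, 0, 0], "hand": 40},
    {"travel": [0, 0, 30], "rot": [0, 0, 0], "hand": 40},
    {"travel": [0, 0, 70], "rot": [0, 0, 0], "hand": 40},
    {"travel": [0, 0, 110], "rot": [0, 0, 0], "hand": 40},
    {"travel": [-30, -30, 120], "rot": [0, 0, 0], "hand": 40},
    {"travel": [-30, -70, 120], "rot": [0, 0, 0], "hand": 40},
    {"travel": [-30, -110, 120], "rot": [0, 0, 0], "hand": 40},
    {"travel": [-30, -150, 120], "rot": [0, 0, 0], "hand": 40},
    {"travel": [-30, -200, 120], "rot": [0, 0, 0], "hand": 40},
  ],
)

```text
time: 38.8
ee_pos: [0.3957, 0.1264, 0.2333]
eef_rot: [179.9, -0.0, 91.3]
force: [0.4, -0.9, -0.6]
finger_gap: 0.466
```

```bash
python3 -c "
from sd import *
side('pics/s19.png')
p,d=snapshot('top'); big('pics/t19.png',p,(80,150,270,280),4)
c=calibration('top'); W=cloud(c,d); z=W[...,2]
hi=(d>0)&(z>.118)&(z<.135)&(abs(W[...,0]-.425)<.033)&(abs(W[...,1]-.326)<.04)&(p.max(2)<80)
P=W[hi]; print(len(P),cv2.minAreaRect(P[:,:2].astype(np.float32)*1000), cv2.fitLine(P[:,:2].astype(np.float32),cv2.DIST_HUBER,0,.01,.01).ravel())
"
```

```text
rim ((495.14361572265625, 328.3992919921875), (256.3912048339844, 211.63046264648438), 0.7365059852600098) 1189
lid top ((495.9620666503906, 327.7542724609375), (212.47830200195312, 169.61997985839844), 0.41463881731033325) 4821 [-0.0006 -0.0025  0.0888]
9 ((427.8058166503906, 346.5243835449219), (5.590763092041016, 18.223493576049805), 39.65272521972656) [ 0.6631 -0.7485  0.4285  0.3455]
```

View pics/s19.png

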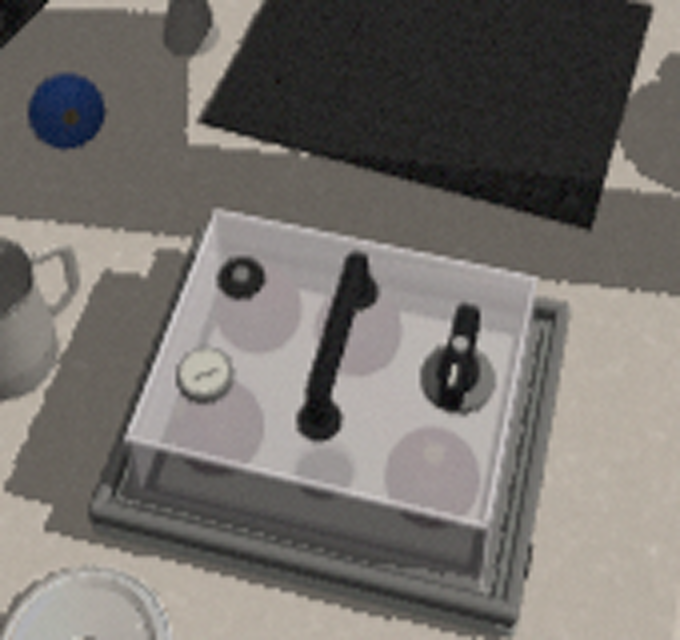

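View pics/t19.png

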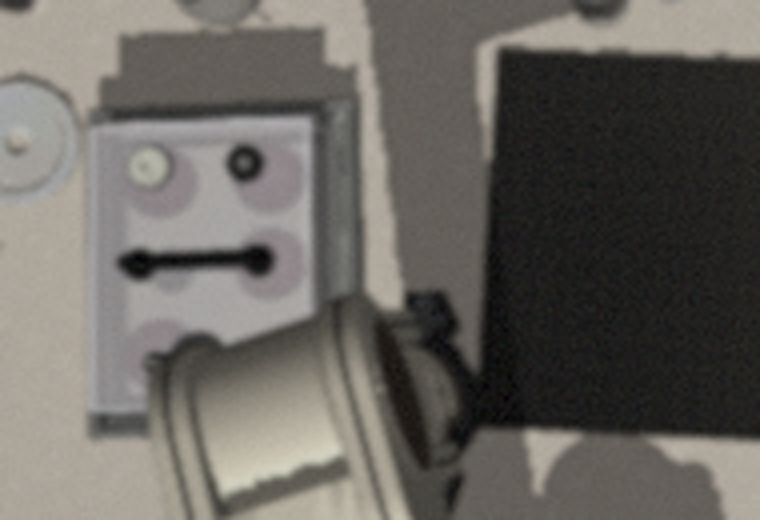

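```bash
python3 -c "
from sd import *
p,d=snapshot('side'); c=calibration('side'); W=cloud(c,d); z=W[...,2]
for x0 in(.4235,.495):
  hi=(d>0)&(z>.12)&(z<.135)&(abs(W[...,0]-x0)<.033)&(abs(W[...,1]-.328)<.07)
  P=W[hi]; print(len(P),cv2.minAreaRect(P[:,:2].astype(np.float32)*1000)); v=cv2.fitLine(P[:,:2].astype(np.float32),cv2.DIST_HUBER,0,.01,.01).ravel(); print(np.degrees(np.arctan2(v[1],v[0])))
"
```

```text
145 ((423.636474609375, 329.1583251953125), (13.868313789367676, 57.00478744506836), 0.3992234468460083)
-89.74788
229 ((495.7681579589844, 329.53631591796875), (14.50666332244873, 97.85301971435547), 0.08540941774845123)
-89.67191
```

The wing is parallel to the handle bar within 0.3°, so the tap is shut. The lid is home and the arm is clear, so I hand in.

```bash
python3 -c "
from bench import *
print(close_job())"
```

```text
the job is handed in; nothing more can be done
None
```

The job is finished and handed in at about 39 s of the 210 s allowed; `close_job` gave no verdict.

- **What I did:** I opened the tap about 88° and laid the lid on the middle of the bar mat. I set both tray fruits in the two free x = +66 mm dimples, then put the lid back home and turned the tap shut. The arm then moved clear and touches nothing.
- **Fruits:** before the lid went back on, all four fruits measured within about 1 mm of their dimples at z ≈ 0.048, and the tray was empty. Through the closed lid they look unmoved.
- **Lid:** its top is at z = 0.0888, the same as at the start, and within about 1 mm of centre against the rim. Yaw agrees within about 0.3° and tilt is negligible.
- **Tap:** the wing is parallel to the handle within about 0.3°, so about 0 rad.
- **Disagreements:** the top and side cameras differed by 2–3 mm, so I compared positions within one camera. The lid slipped about 4 mm down in the grip on the way back, and I allowed for this when lowering it. My last top-view check of the tap failed because the arm was in the way; I used the side view instead.

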